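Shelve the seed canisters by height and hang the full-rack marker

ROBOT

A 6-joint arm with a two-finger parallel gripper is mounted at the origin on the work surface. World frame = base frame: x ahead of the robot, y to its left, z up, the work surface at z = 0. Lengths are in mm, angles in rad, forces in N, time in s.
With the tool pointing down it reaches from about 375 to 750 mm from the base axis. Payload 9 kg.
Tool frame: the origin (TCP) lies midway between the tips of the shut fingers; the grasp point (between the pads) lies 19 mm behind it; y points along the fingers, x is the direction in which the jaws open and shut, and the axes are right-handed (so a half turn about y gives the same grasp; the last joint's range is limited). The gripper opens to 85 mm and grips with 20 to 120 N. Pads are 22 mm wide; open, the fingers measure 114 mm over their backs; the gripper's body (76 mm by 85 mm) begins 54 mm behind the grasp point. The pads swing forward as they close: fully open they stand 13 mm farther back than shut.
Start: joints at [0.901, 0.104, 0.097, 1.564, 0, 1.353], TCP at [261.96, 539.827, 231.331] pointing down, gripper open.
Joint ranges: [-2.99, 2.99], [-0.84, 1.86], [-1.1, 1.16], [-1.84, 2.11], [-1.51, 1.56], [-3.14, 3.14]. Speed limits (rad/s): [2.22, 2.22, 2.57, 3.14, 3.14, 3.14].

INTERFACE

Orientations are given as a unit quaternion [w, x, y, z].
In Python, from cell import sense, viewer, finish_job gives the robot as it stands.
- The arm moves only by the tool arm_command, never from a script. Its arguments are lists of equal length, an entry for each row: "linear": the shift along the tool's x, y, z in m, a list of three; "turn": the turn about the tool's y in degrees; "fingers": the finger opening in m, from 0 to 0.0854. A call has 1 to 12 rows; each row is the pose to reach, as a shift and turn from the pose commanded when the call began, along the tool's axes at that moment; what a row does not reach only later rows make up. A row lasts 1/8 s, in which the tool goes at most 62.5 mm and 10.7 degrees, less where a joint would pass 70% of its speed; a pose out of reach is approached as far as the arm can. A call with a gripper value outside its range is refused whole. The fingers move at their own pace and stop on an object; "force" is the grip in N (left out, the last holds). Time passes only in rows, so rows that repeat a pose let the fingers close. It gives the time, the measured TCP pose, the force and the opening at its end, in the units of the state.
- sense(): the state, without advancing time (a new reading comes with each control period).
- viewer.grab_frame(name): name is "scene" or "side" or "wrist"; returns a dict with "frame" (384x512x3 uint8, red, green, blue), "vertical_fov" (degrees; the focal length in pixels is half the picture's height over the tangent of half this angle, whatever the lens; pixels are square), "cx", "cy" (the principal point, pixels), "dist_coeffs" ([k1, k2, p1, p2, k3] as OpenCV has them; the pictures are not rectified), "eye" and "attitude" of the camera in the world; the wrist camera has in their place "T_tool_cam" (4x4, takes a point from camera to tool coordinates, whose origin is the TCP and whose axes are the tool frame's). Camera axes: x right, y up, looking along -z (the intrinsics and any distortion apply to the point x, -y, -z); pixel columns grow to the right and rows downward; lengths in mm; the calibration is good to about 2 mm. A picture is of the moment at which its call begins: read the wrist's pose just before it. There is no depth.
- finish_job(): hands the job in, once; it reports no verdict.
The state is a dict: "t": time; "joint_pos": joint angles; "joint_vel": joint speeds; "tau": joint torques, N m; "ee_pos": TCP position; "tcp_rot": TCP orientation; "ft_force": force on the tool from outside, world axes, zero at the start; "torque": the same for the moment, N m; "gripper_width": finger opening in mm.
Only numpy, scipy, OpenCV 4.12 (cv2) and the standard library are available. Lean on these libraries where they do the work, as an engineer would, in place of code of your own. Each camera call takes 0.05 s, during which the arm holds its last target.

TASK

Put the two steel seed canisters away on the rack by height: the squat one on the lower tier and the tall one on the upper tier, each standing upright with about its back half under the slats overhead. Also hang the white saddle marker over the rack's front rail, astride the bar with its tab up and away from the rail's ends. Keep the canisters upright all the while, and leave the pot and bottle already on the rack, and the small pot standing among the canisters and marker, where they are.

Things in the scene. Friction and masses are not known exactly. Their poses are not given: they have to be found in the camera images.
- rack: Open two-tier aluminium plant rack, fixed. Origin on the bench; x level, into the rack from its stepped open front (which faces the robot's left), y along it away from the robot, z up. Rack sizes are mm in this frame. Lower board x -75 to 105, top z 60; upper slats x -20 to 105, top z 174; roof slats x 45 to 105. Uprights only at the ends, |y| 190 to 202; back open, so keep things in front of x 75
- low_tier (a point): Point on the lower tier's white board, rack x -22, y 0, z 60; axes as the rack's. Overhead: slats of the upper tier, 22 thick, 92 above this board, reaching forward to rack x -20 (2 behind this point); open above in front of them
- high_tier (a point): Point on the upper tier's slats, rack x 43, y 0, z 174; axes as the rack's. Overhead: roof slats, 22 thick, 145 above this tier, reaching forward to rack x 45 (2 behind this point); open above in front of them
- rail (a point): Top of the front rail at its middle, rack x -110, y 0, z 55; axes as the rack's. The rail is a round steel bar 10 in diameter along y, free for |y| < 190, with 30 free between it and the lower board behind it
- squat_canister: Plain steel round seed canister, lidded, 54 diameter x 65 high, 0.11 to 0.23 kg, starts upright on the bench. Origin: centre of its underside, z up
- tall_canister: Same canister but 115 high, 0.18 to 0.37 kg, starts upright on the bench. Origin: centre of its underside, z up
- marker: White rigid plastic saddle marker: an upside-down U with a blank upright tab on top, 0.06 kg. U: 30 over its legs (x), 60 long (y); legs 4 thick, 36 high, 22 gap between; top plate z 36 to 40. Tab: 6 thick (x), 50 long (y), z 40 to 85. Origin midway between the feet, z up; starts standing on its legs on the bench
- marker_seat (a point): Centre of the underside of the marker's top plate (marker z 36), the face that rests on the rail; axes as the marker's
- shelf_pot: Bystander: terracotta pot, 64 diameter x 62 high, towards the back of one half of the lower tier. Origin: centre of underside
- shelf_bottle: Bystander: amber bottle, 50 diameter x 125 high, towards the back of one half of the upper tier, in the half not taken by the pot below. Origin: centre of underside
- front_pot: Bystander: terracotta pot, 60 diameter x 55 high, among the canisters and marker. Origin: centre of underside
Things that resemble listed ones, but are neither listed nor needed, are in the scene too. There is more than one size of the marker; the one meant has the size given above.

How it is judged:
By the outcome, as a careful person would: the job done as asked, in the order asked, and still so for the second after the job is handed in, with the robot touching nothing.
It also fails if it takes over 62 s, if anything falls off the work surface, if the arm or the gripper's body presses on something with over 40 N, if the wrist force passes 120 N, or if a joint passes its speed limit or range.

## Working session

There is one attempt and no reset: what is moved stays moved. The work goes in short steps, Python scripts to look and compute and a tool call to move; the robot and the scene stay as the last step left them, time stands still between calls to the robot, and variables do not carry over. Pictures are saved under pics/ and viewed, and the job is handed in when it is done.

Besides the shell and the picture viewer there is one more tool, called as name(argument=value, ...), one argument or row to a line, values as JSON. arm_command: Moves the arm, as the interface text tells. Its arguments: {"type":"object","properties":{"linear":{"type":"array"},"turn":{"type":"array"},"fingers":{"type":"array"},"force":{"type":"number"}},"required":["linear","turn","fingers"]}

```bash
ls; mkdir -p pics; python3 - <<'E'
from cell import sense, viewer
import cv2,json
s=sense();print(s)
for n in("scene","side","wrist"):
    f=viewer.grab_frame(n)
    cv2.imwrite(f"pics/{n}0.png",cv2.resize(f["frame"][:,:,::-1],(800,600),interpolation=cv2.INTER_CUBIC))
    f2={k:(v.tolist() if hasattr(v,'tolist') else v) for k,v in f.items() if k!="frame"}
    print(n,f2)
    import pickle;pickle.dump(f,open(f"pics/{n}0.pkl","wb"))
E
```

```text
pics
{'t': 0.0, 'joint_pos': array([9.01327467e-01, 1.04675381e-01, 9.64715846e-02, 1.56388804e+00,
       2.69286187e-07, 1.35309505e+00]), 'joint_vel': array([ 5.71514358e-05,  5.58345398e-05, -9.94267962e-04, -6.73488983e-04,
       -2.13955690e-04,  1.80967166e-03]), 'tau': array([ 9.70292822e-04, -5.56918144e+01,  5.03661454e+01,  1.66770763e-02,
       -1.59064907e-04, -4.00477006e-05]), 'ee_pos': array([261.71933266, 539.54893995, 230.53759827]), 'tcp_rot': array([-0.5991286 ,  0.59943548,  0.37488273, -0.37574587]), 'ft_force': array([ 0.35599279, -0.19378443, -0.06507752]), 'torque': array([-0.01314759,  0.06133126,  0.01221127]), 'gripper_width': 85.7069827789239}
scene {'vertical_fov': 51.25175762837157, 'cx': 250.13509269472567, 'cy': 192.15815686400424, 'dist_coeffs': [-0.0652674606925491, 0.0, 0.0, 0.0, 0.0], 'eye': [1321.0551898179801, 362.04122913947293, 857.8971630420342], 'attitude': [0.4833468250770864, 0.2295846095277402, 0.35021576756172335, 0.7687754352911184]}
side {'vertical_fov': 50.414966410022636, 'cx': 259.2574397390107, 'cy': 187.55413232358282, 'dist_coeffs': [-0.11083095022520299, 0.0, 0.0, 0.0, 0.0], 'eye': [300.2108256903602, -600.5002581437968, 780.3920622314655], 'attitude': [0.9106840800986366, 0.3726122459177139, -0.07019891391716693, -0.16397174430952216]}
wrist {'vertical_fov': 59.32568838272898, 'cx': 254.20920497746445, 'cy': 190.5439849328485, 'dist_coeffs': [-0.04814604614373161, 0.0, 0.0, 0.0, 0.0], 'T_tool_cam': [[0.9999999733785436, -0.00017575327926336602, 0.00014951152395994052, 0.42183810182239156], [0.00019483423431459525, 0.29599734910112707, -0.9551887412259034, -142.26444466671296], [0.00012362253883392395, 0.9551887449273521, 0.2959973754640024, 75.39110082151902], [0.0, 0.0, 0.0, 1.0]]}
```

View pics/scene0.png

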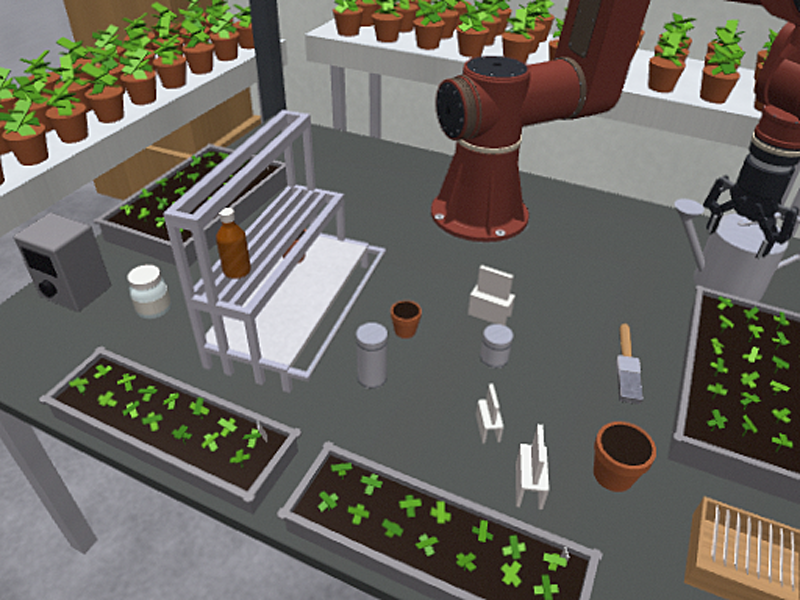

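View pics/side0.png

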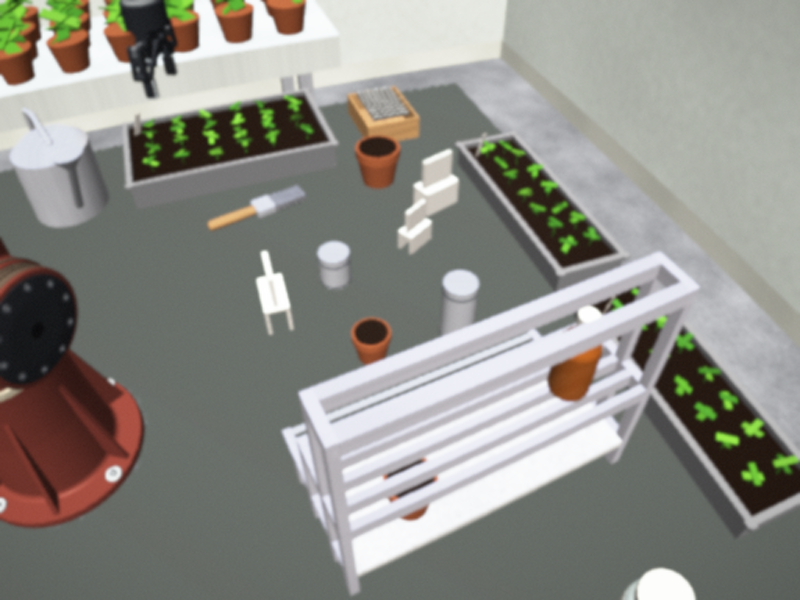

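View pics/wrist0.png

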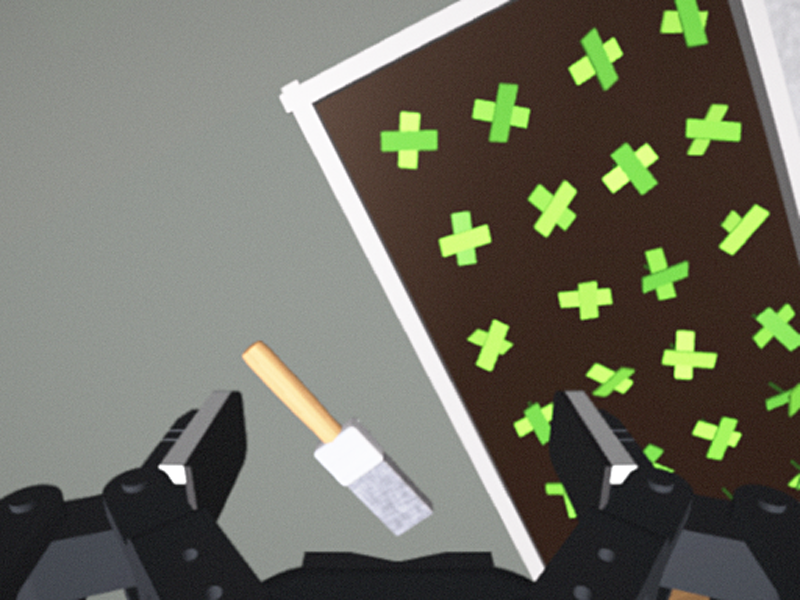

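```bash
cat > h.py <<'E'
import numpy as np,cv2,pickle
from scipy.spatial.transform import Rotation as R
from scipy.optimize import least_squares
def rot(q): return R.from_quat([q[1],q[2],q[3],q[0]]).as_matrix()
def cam(f,state=None):
    H=f["frame"].shape[0]; F=H/2/np.tan(np.radians(f["vertical_fov"])/2)
    K=np.array([[F,0,f["cx"]],[0,F,f["cy"]],[0,0,1]]); D=np.array(f["dist_coeffs"],float)
    if "eye" in f: e=np.array(f["eye"]);A=rot(f["attitude"])
    else:
        T=np.array(f["T_tool_cam"]);Rt=rot(state["tcp_rot"])
        e=Rt@T[:3,3]+np.array(state["ee_pos"]);A=Rt@T[:3,:3]
    return K,D,e,A
FL=np.diag([1,-1,-1.])
def proj(c,P):
    K,D,e,A=c;P=np.atleast_2d(P).astype(float);X=(P-e)@A@FL
    return cv2.projectPoints(X.reshape(-1,1,3),np.zeros(3),np.zeros(3),K,D)[0].reshape(-1,2)
def ray(c,uv):
    K,D,e,A=c
    n=cv2.undistortPoints(np.array(uv,float).reshape(-1,1,2),K,D).reshape(-1,2)
    return (np.c_[n,np.ones(len(n))]@FL)@A.T
def onz(c,uv,z):
    d=ray(c,uv);e=c[2];return e+d*((np.array(z)-e[2])/d[:,2])[:,None]
def load(n): 
    f=pickle.load(open(f"pics/{n}.pkl","rb")); return f,cam(f)
def crop(f,x0,y0,x1,y1,name,marks=None):
    im=f["frame"][y0:y1,x0:x1,::-1];s=min(800/(x1-x0),600/(y1-y0))
    im=cv2.resize(im,None,fx=s,fy=s,interpolation=cv2.INTER_CUBIC)
    st=20 if x1-x0>80 else 10
    for u in range((x0//st+1)*st,x1,st):
        cv2.line(im,(int((u-x0)*s),0),(int((u-x0)*s),6),(0,0,255),1);cv2.putText(im,str(u),(int((u-x0)*s)-12,18),0,.4,(0,0,255),1)
    for v in range((y0//st+1)*st,y1,st):
        cv2.line(im,(0,int((v-y0)*s)),(6,int((v-y0)*s)),(0,0,255),1);cv2.putText(im,str(v),(8,int((v-y0)*s)+4),0,.4,(0,0,255),1)
    if marks is not None:
        for u,v in marks: cv2.circle(im,(int((u+.5-x0)*s),int((v+.5-y0)*s)),3,(0,255,255),1)
    cv2.imwrite(f"pics/{name}.png",im)
E
python3 - <<'E'
from h import *
f,c=load("scene0");crop(f,100,60,260,260,"sc_rack");crop(f,215,160,375,330,"sc_obj")
f,c=load("side0");crop(f,175,155,455,385,"sd_rack");crop(f,150,80,320,240,"sd_obj")
E
```

```text
(no output)
```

View pics/sc_rack.png

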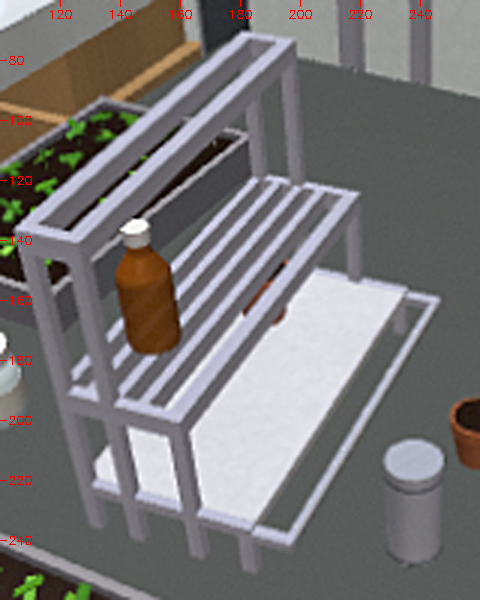

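View pics/sc_obj.png

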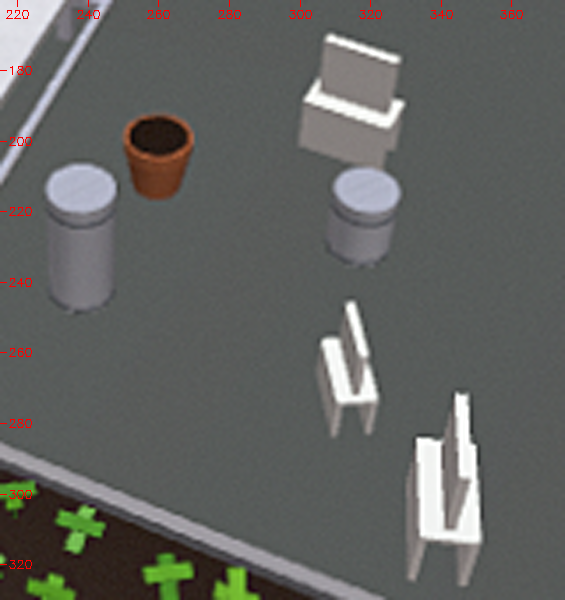

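View pics/sd_rack.png

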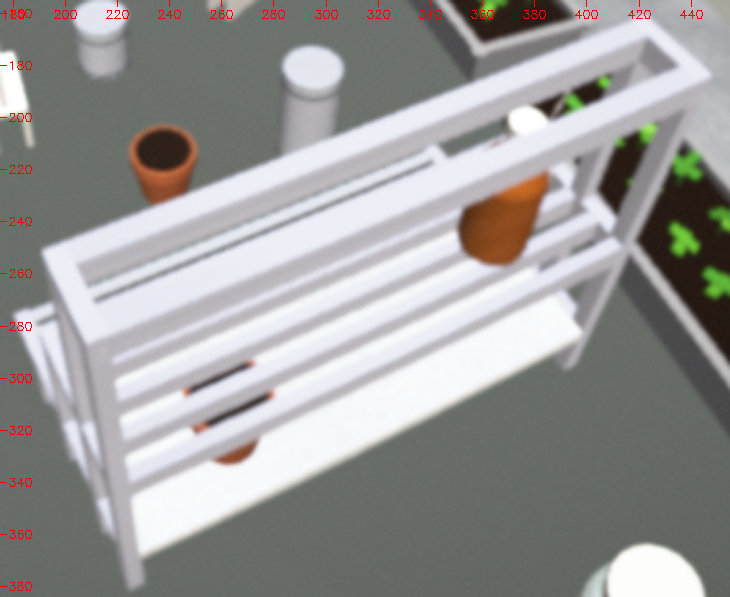

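View pics/sd_obj.png

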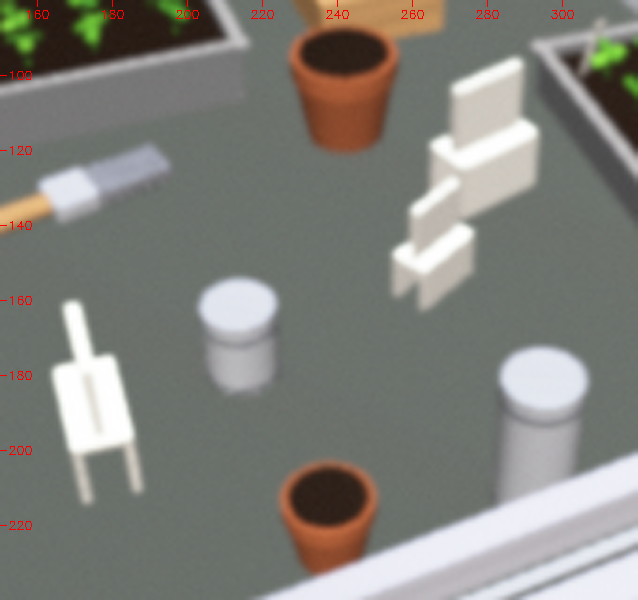

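```bash
cat > fit.py <<'E'
from h import *
fs,cs=load("scene0");fd,cd=load("side0")
obs=[(cs,(105,202,341),(105,137.7)),(cs,(45,202,341),(126.7,141)),(cs,(45,-202,341),(199,73.3)),(cs,(105,-202,341),(182.5,71)),
(cs,(-20,202,174),(160,196.7)),(cs,(-20,-202,174),(220,125)),(cs,(-115,202,55),(197,237.7)),(cs,(-115,-202,55),(246.3,159.3)),
(cd,(45,-202,341),(191.1,250.8)),(cd,(105,-202,341),(209.5,286.5)),(cd,(105,202,341),(447.9,183.7)),(cd,(45,202,341),(424,162.7))]
def W(p,P): 
    c,s=np.cos(p[2]),np.sin(p[2]);P=np.atleast_2d(P).astype(float)
    return np.c_[p[0]+c*P[:,0]-s*P[:,1],p[1]+s*P[:,0]+c*P[:,1],P[:,2]]
if __name__=="__main__":
    res=lambda p:np.concatenate([(proj(c,W(p,P))[0]-uv) for c,P,uv in obs])
    r=least_squares(res,[550,-250,-1.5],loss='soft_l1');print(r.x,np.degrees(r.x[2]));print(r.fun.reshape(-1,2).round(1))
    # objects
    for n,c,uv,z in [("tall top",cs,(238,213.5),115),("squat top",cs,(319,213.5),65),("fpot top",cs,(260,198),55),
      ("tall top sd",cd,(295,181),115),("squat top sd",cd,(213.5,161.5),65),("fpot sd",cd,(238,212),55)]:
        print(n,onz(c,[uv],[z])[0].round(1))
    np.save("rack.npy",r.x)
E
python3 fit.py
```

```text
[ 525.21678894 -207.76354093   -1.46214834] -83.77492915364057
[[-0.5 -1.8]
 [-0.7 -0.4]
 [-0.5 -0.6]
 [-1.6 -1. ]
 [-0.2  3.4]
 [-0.2 -1.4]
 [-0.2  3.4]
 [ 0.4 -0.5]
 [ 0.  -0.1]
 [-1.3 -0.1]
 [ 0.7 -0.5]
 [-1.3 -2.3]]
tall top [624.2   8.4 115. ]
squat top [474.3 194.4  65. ]
fpot top [477.3   9.2  55. ]
tall top sd [619.4   3.1 115. ]
squat top sd [472.1 189.5  65. ]
fpot sd [479.4   8.6  55. ]
```

```bash
cat > ov.py <<'E'
from fit import *
p=np.load("rack.npy")
def seg(a,b,n=60): return [tuple(np.array(a)+(np.array(b)-np.array(a))*t) for t in np.linspace(0,1,n)]
E
python3 - <<'E'
from ov import *
L=seg((-110,-190,55),(-110,190,55))+seg((-75,-190,60),(-75,190,60))+seg((-20,-202,174),(-20,202,174))+seg((45,-202,341),(45,202,341))+seg((105,-190,60),(105,190,60))+seg((-110,202,55),(-20,202,55))+seg((-20,202,174),(105,202,174))
crop(fs,100,60,260,260,"o1",proj(cs,W(p,L)));crop(fd,175,155,455,385,"o2",proj(cd,W(p,L)))
from cell import sense
print(rot(sense()["tcp_rot"]).round(3))
E
```

```text
[[ 0.437 -0.001 -0.9  ]
 [ 0.9   -0.001  0.437]
 [-0.001 -1.     0.   ]]
```

View pics/o1.png

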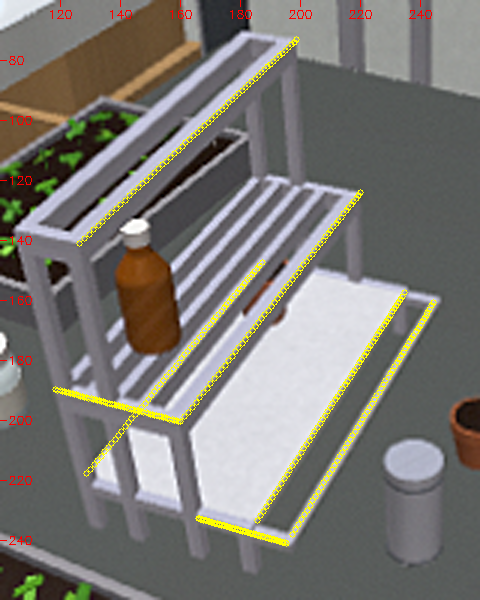

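View pics/o2.png

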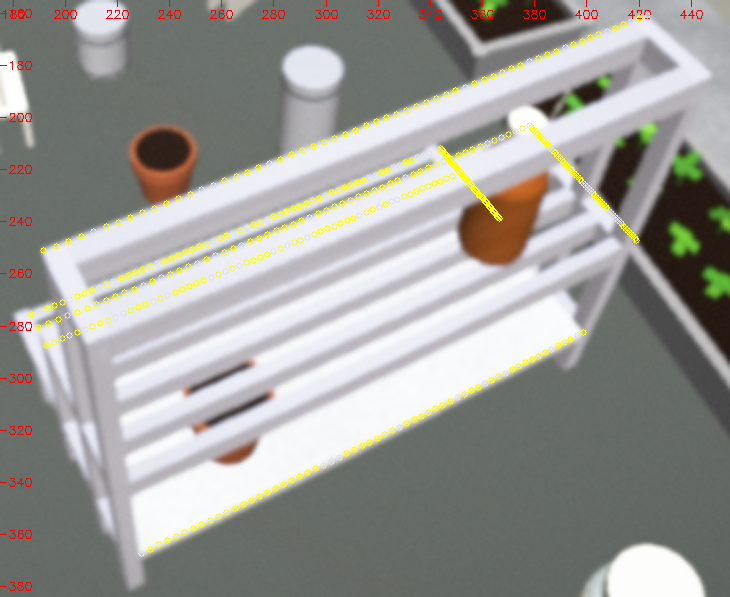

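```bash
python3 - <<'E'
from ov import *
for n,pts in dict(A=[(301.1,187.8),(324.9,195.7),(329.2,188.9)],B=[(305.9,256.6),(310.5,273.9),(321.8,272.7)],C=[(333.1,284.1),(334,313.3),(351,313.3)]).items():
  for z in(28,40,55):
    q=onz(cs,pts,[z]*3);print(n,z,q[:,:2].round(0).tolist(),np.linalg.norm(q[1]-q[0]).round(1),np.linalg.norm(q[2]-q[1]).round(1))
# side: A plate corners crop(52,370),(115,356),(133,440),(70,453); /3.75 + (150,80)
S=lambda l:[(150+u/3.75,80+v/3.75) for u,v in l]
for n,pts in dict(A=S([(52,370),(70,453),(133,440),(115,356)]),B=S([(393,255),(420,274),(474,230)]),C=S([(431,148),(462,166),(537,128)])).items():
  for z in(28,40,55):
    q=onz(cd,pts,[z]*len(pts));print('sd',n,z,q[:,:2].round(0).tolist(),np.linalg.norm(np.diff(q,axis=0),axis=1).round(1))
E
```

```text
A 28 [[344.0, 97.0], [348.0, 178.0], [309.0, 181.0]] 81.7 38.9
A 40 [[358.0, 100.0], [362.0, 181.0], [323.0, 183.0]] 80.5 38.3
A 55 [[376.0, 105.0], [379.0, 184.0], [342.0, 187.0]] 79.0 37.6
B 28 [[613.0, 207.0], [663.0, 237.0], [646.0, 263.0]] 58.6 30.3
B 40 [[623.0, 209.0], [672.0, 239.0], [656.0, 264.0]] 57.7 29.8
B 55 [[636.0, 212.0], [684.0, 241.0], [668.0, 266.0]] 56.7 29.3
C 28 [[669.0, 300.0], [750.0, 326.0], [733.0, 363.0]] 85.8 40.9
C 40 [[678.0, 301.0], [759.0, 327.0], [741.0, 363.0]] 84.6 40.3
C 55 [[690.0, 302.0], [769.0, 328.0], [752.0, 363.0]] 83.0 39.6
sd A 28 [[338.0, 211.0], [334.0, 127.0], [377.0, 124.0], [383.0, 209.0]] [83.8 42.9 85.4]
sd A 40 [[337.0, 198.0], [333.0, 115.0], [375.0, 112.0], [382.0, 196.0]] [82.4 42.2 84. ]
sd A 55 [[337.0, 181.0], [333.0, 101.0], [374.0, 98.0], [380.0, 180.0]] [80.8 41.3 82.3]
sd B 28 [[608.0, 245.0], [620.0, 217.0], [678.0, 252.0]] [30.2 67.7]
sd B 40 [[603.0, 232.0], [614.0, 204.0], [672.0, 238.0]] [29.7 66.6]
sd B 55 [[597.0, 215.0], [608.0, 188.0], [664.0, 221.0]] [29.1 65.3]
sd C 28 [[685.0, 364.0], [700.0, 332.0], [780.0, 360.0]] [35.2 84.4]
sd C 40 [[679.0, 349.0], [694.0, 317.0], [772.0, 345.0]] [34.6 83.1]
sd C 55 [[671.0, 330.0], [686.0, 299.0], [762.0, 326.0]] [33.9 81.4]
```

```bash
cat > mv.py <<'E'
from ov import *
from cell import sense
def go(x,y,z,yaw=None):
    s=sense();Rt=rot(s["tcp_rot"]);d=np.array([x,y,z])-s["ee_pos"]
    y0=np.degrees(np.arctan2(Rt[1,0],Rt[0,0]))
    t=0 if yaw is None else (y0-yaw+180)%360-180
    print("t",s["t"],"pos",s["ee_pos"].round(1),"yaw",y0.round(2),"F",s["ft_force"].round(1),"w",round(s["gripper_width"],1))
    print("linear",(Rt.T@d/1000).round(4),"turn",round(t,1))
def gorack(x,y,z,yaw=None):
    w=W(p,(x,y,z))[0];print("world",w.round(1));go(*w,None if yaw is None else yaw+np.degrees(p[2]))
def torack(P):
    P=np.atleast_2d(P).astype(float);c,s=np.cos(p[2]),np.sin(p[2]);d=P[:,:2]-p[:2]
    return np.c_[c*d[:,0]+s*d[:,1],-s*d[:,0]+c*d[:,1],P[:,2]]
def snap(n,name):
    from cell import viewer
    s=sense();f=viewer.grab_frame(n);pickle.dump((f,s),open(f"pics/{name}.pkl","wb"));
    return f,cam(f,s)
def loadw(name):
    f,s=pickle.load(open(f"pics/{name}.pkl","rb"));return f,cam(f,s)
E
python3 -c "
from mv import *
go(473,191.5,170,6.2)"
```

```text
t 0.15 pos [261.8 539.6 230.7] yaw 64.12 F [-0.8 -0.5  0.3] w 85.6
linear [-0.2209  0.0609 -0.342 ] turn 57.9
```

arm_command(
  linear=[
    [-0.221,0.06,-0.342],
    [-0.221,0.06,-0.342],
    [-0.221,0.06,-0.342],
    [-0.221,0.06,-0.342],
    [-0.221,0.06,-0.342],
    [-0.221,0.06,-0.342],
    [-0.221,0.06,-0.342],
    [-0.221,0.06,-0.342],
    [-0.221,0.06,-0.342],
    [-0.221,0.06,-0.342],
  ],
  turn=[58,58,58,58,58,58,58,58,58,58],
  fingers=[0.085,0.085,0.085,0.085,0.085,0.085,0.085,0.085,0.085,0.085],
  force=40,
)

```text
t: 1.4
ee_pos: [472.7, 192.7, 171.5]
tcp_rot: [0.706, -0.706, -0.038, 0.038]
ft_force: [-0.6, 0.9, -0.3]
gripper_width: 84.9
```

```bash
python3 -c "
from mv import *
f,c=snap('wrist','w1');go(473,191.5,170,6.2)
print(proj(c,[(473,191.5,65),(473,191.5,0)]))
crop(f,0,0,512,384,'w1')"
```

```text
t 1.45 pos [472.7 192.7 171.5] yaw 6.21 F [-0.8 -0.6 -0.8] w 85.2
linear [ 0.0001  0.0015 -0.0012] turn 0.0
[[253.89058677 190.48314356]
 [253.97732899 170.37646677]]
```

View pics/w1.png

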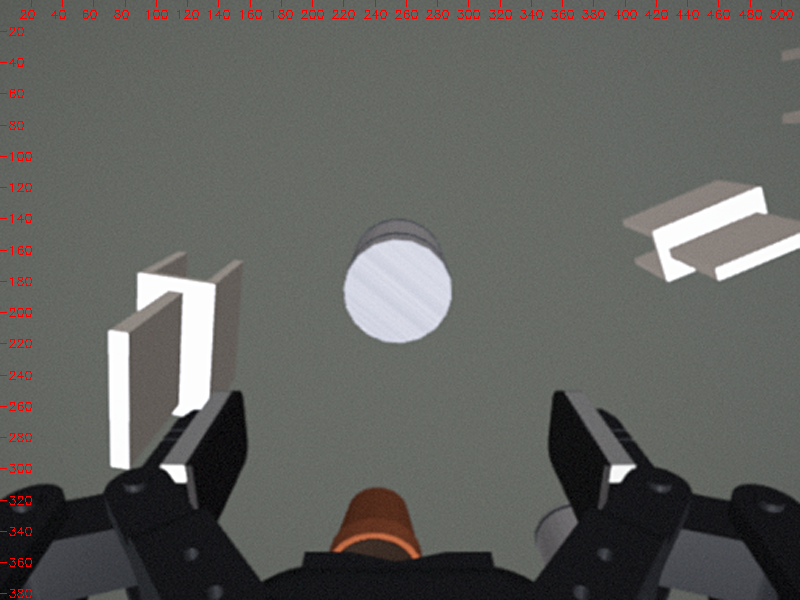

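```bash
python3 -c "
from mv import *
f,c=loadw('w1')
print(onz(c,[(254.7,185.6),(254.7,152.5),(254.7,219.2),(220,186),(289,186)],[65]*5).round(1))
# marker B corners of plate
q=[(417.5,147),(487,119.5),(495,137),(427,180)]
print(onz(c,q,[40]*4).round(1))
print(onz(c,[(227,200)],[55]))
"
```

```text
[[473.2 195.5  65. ]
 [470.4 221.1  65. ]
 [476.2 167.8  65. ]
 [446.7 192.3  65. ]
 [499.5 198.   65. ]]
[[604.3 235.9  40. ]
 [656.9 264.9  40. ]
 [668.2 251.8  40. ]
 [619.6 209.1  40. ]]
[[452.50933841 178.01971482  55.        ]]
```

```bash
python3 -c "
from mv import *
go(473.2,194.9,36,6.2)
p0=[np.array(t) for t in []]
for y in (-90,0,90): print(W(p,(-110,y,55)))
"
```

```text
t 1.45 pos [472.7 192.7 171.5] yaw 6.21 F [-0.8 -0.6 -0.8] w 85.2
linear [0.0007 0.1355 0.0021] turn 0.0
[[ 423.81968486 -108.17123558   55.        ]]
[[513.28900991 -98.41214364  55.        ]]
[[602.75833496 -88.65305171  55.        ]]
```

arm_command(
  linear=[
    [0.001,0.05,0.002],
    [0.001,0.1,0.002],
    [0.001,0.136,0.002],
    [0.001,0.136,0.002],
    [0.001,0.136,0.002],
    [0.001,0.136,0.002],
    [0.001,0.136,0.002],
    [0.001,0.136,0.002],
    [0.001,0.136,0.002],
  ],
  turn=[0,0,0,0,0,0,0,0,0],
  fingers=[0.085,0.085,0.085,0.085,0.03,0.03,0.03,0.03,0.03],
  force=40,
)

```text
t: 2.58
ee_pos: [475.4, 194.2, 37.8]
tcp_rot: [0.706, -0.706, -0.039, 0.037]
ft_force: [-1.4, 0.3, 5.4]
gripper_width: 52.9
```

```bash
python3 -c "
from mv import *
gorack(-60,0,200,90)"
```

```text
world [ 518.7 -148.1  200. ]
t 2.575 pos [475.4 194.2  37.8] yaw 6.13 F [-1.4  0.3  5.4] w 52.9
linear [ 0.0071 -0.1623 -0.3449] turn -0.1
```

arm_command(
  linear=[
    [0,-0.03,0],
    [0,-0.09,0],
    [0.001,-0.14,-0.02],
    [0.004,-0.162,-0.06],
    [0.007,-0.162,-0.11],
    [0.007,-0.162,-0.16],
    [0.007,-0.162,-0.21],
    [0.007,-0.162,-0.26],
    [0.007,-0.162,-0.285],
    [0.007,-0.162,-0.295],
    [0.007,-0.162,-0.295],
    [0.007,-0.162,-0.295],
  ],
  turn=[0,0,0,0,0,0,0,0,0,0,0,0],
  fingers=[0.03,0.03,0.03,0.03,0.03,0.03,0.03,0.03,0.03,0.03,0.03,0.03],
)

```text
t: 4.08
ee_pos: [512.4, -97.8, 197.7]
tcp_rot: [0.706, -0.706, -0.038, 0.038]
ft_force: [0.0, 0.6, -1.5]
gripper_width: 52.9
```

```bash
python3 -c "
from mv import *
f,c=snap('wrist','w2');gorack(-60,0,200,90)
L=seg((-110,-190,55),(-110,190,55))+seg((-75,-190,60),(-75,190,60))+seg((-20,-202,174),(-20,202,174))+seg((45,-202,341),(45,202,341))
crop(f,0,0,512,384,'w2',proj(c,W(p,L)))
f,c=snap('scene','s2');crop(f,100,60,260,260,'s2')"
```

```text
world [ 518.7 -148.1  200. ]
t 4.125 pos [512.3 -97.7 197.5] yaw 6.19 F [-0.   0.4 -0.3] w 52.6
linear [ 0.0009 -0.0025 -0.0508] turn -0.0
```

View pics/w2.png

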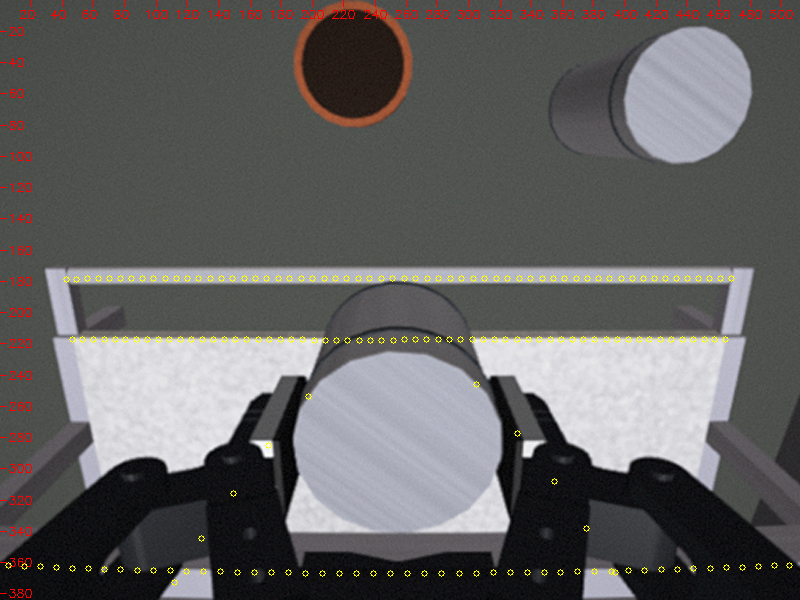

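View pics/s2.png

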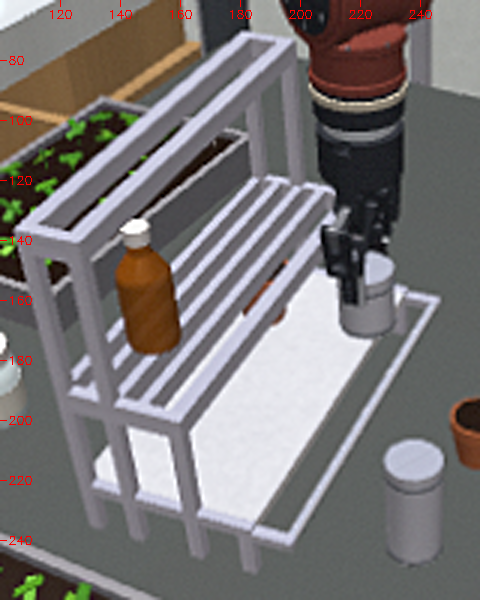

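```bash
python3 -c "
from mv import *
p[:2]+=[-.16,1.5];np.save('rack.npy',p)
gorack(-60,0,98.5,90)"
```

```text
world [ 518.6 -146.6   98.5]
t 4.175 pos [512.4 -97.8 197.5] yaw 6.19 F [-0.1 -0.1 -2.3] w 53.0
linear [ 0.0009  0.099  -0.0492] turn -0.0
```

arm_command(
  linear=[
    [0.001,0,-0.03],
    [0.001,0.02,-0.049],
    [0.001,0.05,-0.049],
    [0.001,0.08,-0.049],
    [0.001,0.09,-0.049],
    [0.001,0.097,-0.049],
    [0.001,0.097,-0.049],
    [0.001,0.097,-0.049],
  ],
  turn=[0,0,0,0,0,0,0,0],
  fingers=[0.03,0.03,0.03,0.03,0.03,0.03,0.03,0.03],
)

```text
t: 5.18
ee_pos: [519.1, -147.7, 101.3]
tcp_rot: [-0.706, 0.706, 0.038, -0.037]
ft_force: [0.0, -0.7, -0.6]
gripper_width: 52.8
```

```bash
python3 -c "
from mv import *
gorack(-60,0,98.5,90)
f,c=snap('wrist','w3');crop(f,0,0,512,384,'w3')
f,c=snap('scene','s3');crop(f,120,80,260,250,'s3')"
```

```text
world [ 518.6 -146.6   98.5]
t 5.175 pos [ 519.1 -147.7  101.3] yaw 6.12 F [ 0.  -0.7 -0.6] w 52.8
linear [-0.0005  0.0028  0.0011] turn -0.1
```

View pics/w3.png

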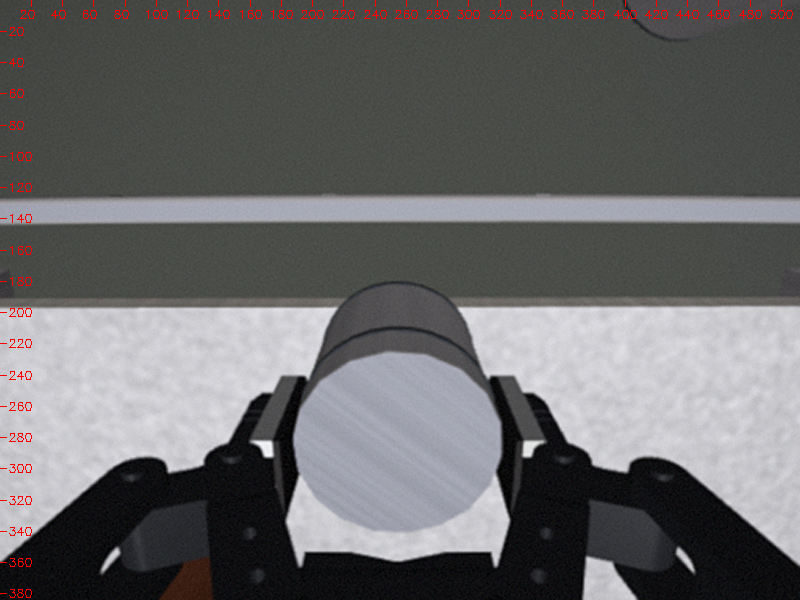

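View pics/s3.png

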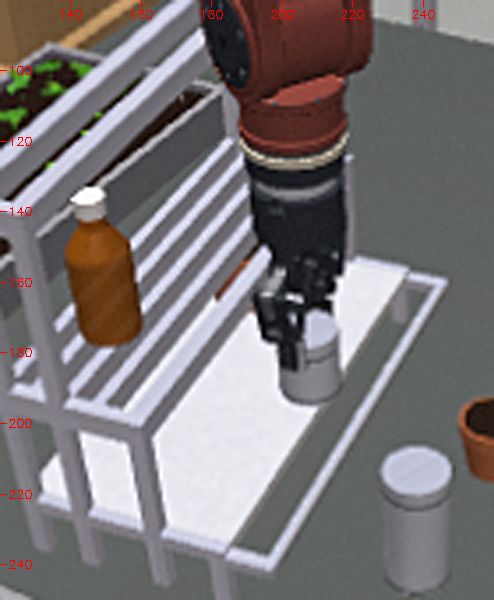

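arm_command(
  linear=[
    [0,0.003,0],
    [0,0.004,0],
    [0,0.004,0],
  ],
  turn=[0,0,0],
  fingers=[0.03,0.03,0.03],
)

```text
t: 5.65
ee_pos: [519.0, -147.7, 97.8]
tcp_rot: [-0.706, 0.706, 0.038, -0.037]
ft_force: [-3.8, 2.4, 10.6]
gripper_width: 53.0
```

arm_command(
  linear=[
    [0,-0.001,0],
    [0,-0.001,0],
    [0,-0.001,0],
    [0,-0.001,0],
    [0,-0.04,0],
    [0,-0.09,0.01],
    [0,-0.12,0.05],
    [0,-0.12,0.1],
    [0,-0.12,0.1],
  ],
  turn=[0,0,0,0,0,0,0,-10,-20],
  fingers=[0.06,0.07,0.085,0.085,0.085,0.085,0.085,0.085,0.085],
)

```text
t: 6.78
ee_pos: [507.8, -45.4, 217.1]
tcp_rot: [-0.688, 0.688, 0.163, -0.162]
ft_force: [0.5, -0.4, 0.5]
gripper_width: 85.2
```

```bash
python3 -c "
from mv import *
f,c=snap('wrist','w4');crop(f,0,0,512,384,'w4')
f,c=snap('scene','s4');crop(f,120,80,260,250,'s4')
gorack(-160,0,150,180)"
```

```text
world [507.7 -47.2 150. ]
t 6.875 pos [507.9 -47.3 216.4] yaw 26.31 F [-0.  -0.2 -0.4] w 85.1
linear [-0.0002  0.0664  0.0002] turn -69.9
```

View pics/w4.png

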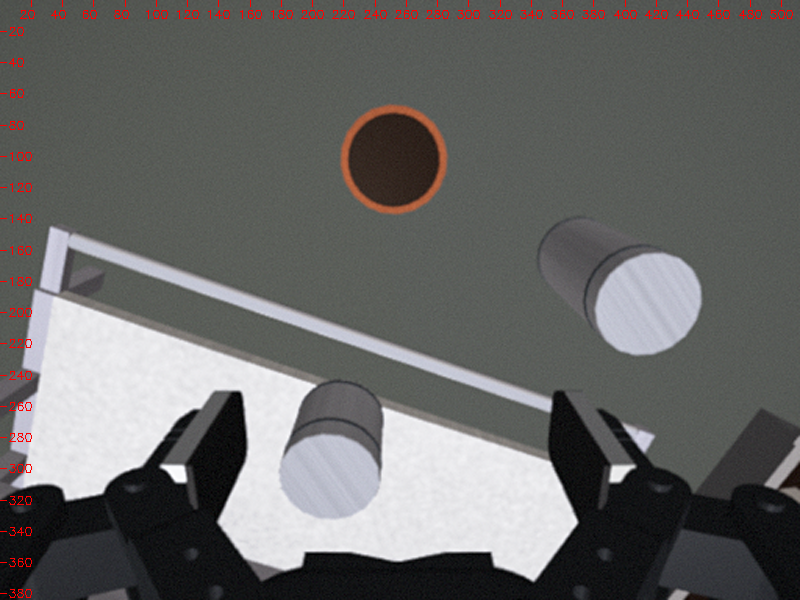

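View pics/s4.png

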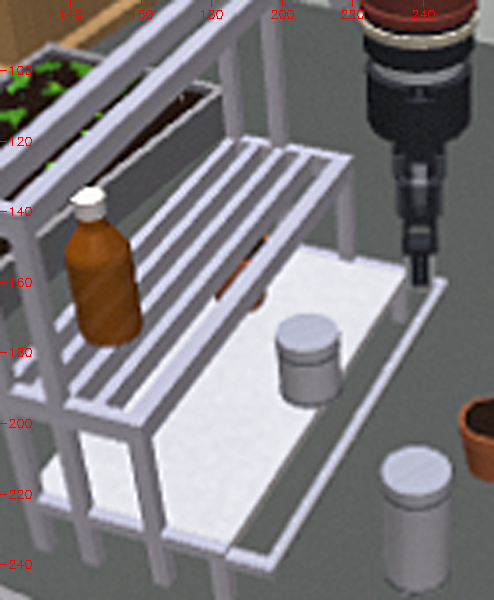

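```bash
python3 -c "
from mv import *
f,c=loadw('w4');print(torack(onz(c,[(211.2,304.6)],[125])).round(1))
f,c=loadw('s4');print(torack(onz(c,[(207.3,174.1)],[125])).round(1), torack(onz(c,[(238,213.5)],[115])))
f,c=loadw('w4');print(onz(c,[(414,194)],[115]), 'fp',onz(c,[(252,102)],[55]))
gorack(-170,-3,130,180)
"
```

```text
[[-60.8   0.9 125. ]]
[[-61.4   3.7 125. ]] [[-202.6207086   121.78821652  115.        ]]
[[619.65350983   7.44904768 115.        ]] fp [[478.59214914   9.93314313  55.        ]]
world [503.6 -37.6 130. ]
t 6.875 pos [507.9 -47.3 216.4] yaw 26.31 F [-0.  -0.2 -0.4] w 85.1
linear [0.0005 0.0864 0.0106] turn -69.9
```

```bash
python3 -c "
from mv import *
gorack(-170,1,130,180)
"
```

```text
world [507.6 -37.2 130. ]
t 6.875 pos [507.9 -47.3 216.4] yaw 26.31 F [-0.  -0.2 -0.4] w 85.1
linear [0.0042 0.0864 0.0093] turn -69.9
```

arm_command(
  linear=[
    [0.004,0.02,0.009],
    [0.004,0.04,0.009],
    [0.004,0.07,0.009],
    [0.004,0.087,0.009],
    [0.004,0.087,0.009],
    [0.004,0.087,0.009],
    [0.004,0.087,0.009],
    [0.004,0.11,0.009],
    [0.004,0.135,0.009],
    [0.004,0.148,0.009],
    [0.004,0.148,0.009],
  ],
  turn=[-10,-20,-30,-40,-50,-60,-70,-70,-70,-70,-70],
  fingers=[0.04,0.04,0.04,0.04,0.04,0.04,0.04,0.04,0.04,0.04,0.04],
)

```text
t: 8.25
ee_pos: [506.9, -38.2, 67.5]
tcp_rot: [0.474, -0.473, -0.525, 0.526]
ft_force: [-0.2, -0.0, -0.1]
gripper_width: 39.8
```

```bash
python3 -c "
from mv import *
f,c=snap('scene','s5');crop(f,140,80,300,220,'s5')
f,c=snap('side','d5');crop(f,175,100,455,330,'d5')
gorack(-131,1,68,180)"
```

```text
world [511.8 -75.9  68. ]
t 8.35 pos [507.9 -38.4  69.1] yaw 96.04 F [ 1.2 -0.2  0.2] w 40.2
linear [-0.0377  0.0011  0.    ] turn -0.2
```

View pics/s5.png

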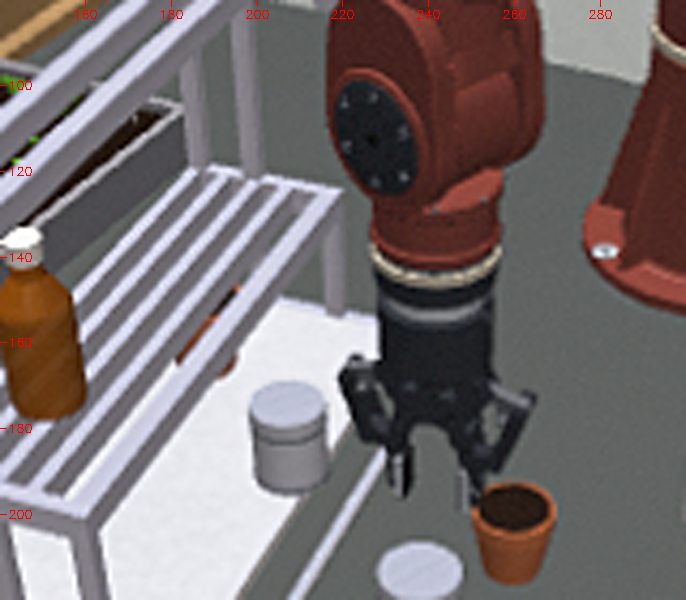

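View pics/d5.png

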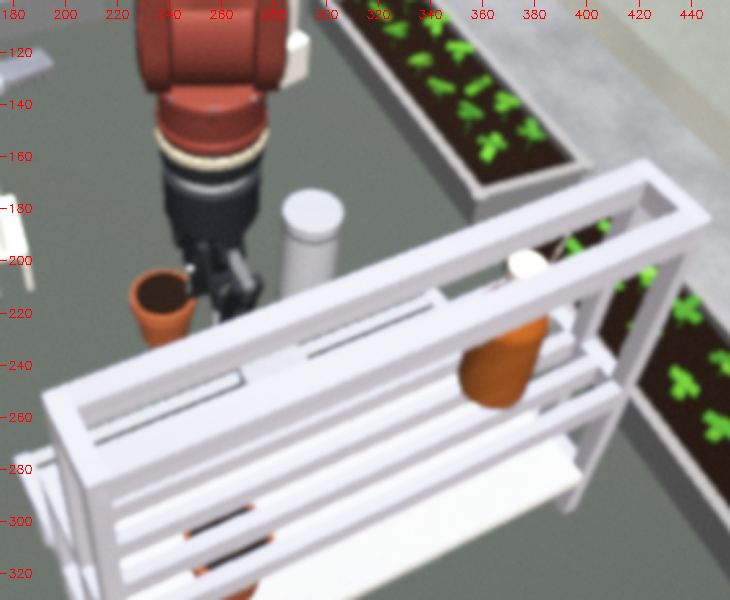

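arm_command(
  linear=[
    [0,0,0],
    [0,0,0],
    [0,0,0],
  ],
  turn=[0,0,0],
  fingers=[0.085,0.085,0.085],
)

```text
t: 8.72
ee_pos: [507.7, -38.2, 68.7]
tcp_rot: [-0.472, 0.473, 0.526, -0.526]
ft_force: [-0.9, 0.4, -0.1]
gripper_width: 84.8
```

```bash
python3 -c "
from mv import *
f,c=snap('scene','s6');
s=sense();print(s['ee_pos'],s['gripper_width'])
Rt=rot(s['tcp_rot'])
# grid in tool x/-y plane at z=0
M=[s['ee_pos']+Rt@np.array([a,b,0]) for a in (-80,-70,-60,-50,-40,0) for b in (0,-20,-40,-60,-80,-100)]
crop(f,215,110,275,200,'s6',proj(c,M))"
```

```text
[507.65274967 -38.13360261  68.52154076] 84.99078748528801
```

View pics/s6.png

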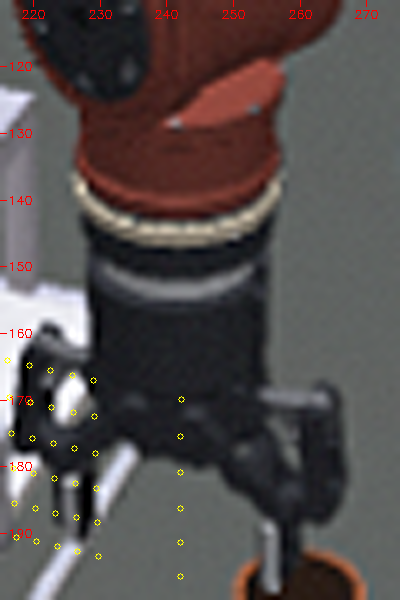

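```bash
python3 -c "
from mv import *
s=sense();print(torack(s['ee_pos']))
gorack(-108,1,76,180)"
```

```text
[[-169.02577468    0.92964309   68.52154076]]
world [514.3 -98.8  76. ]
t 8.775 pos [507.7 -38.1  68.5] yaw 96.11 F [ 0.3  0.3 -0.3] w 85.0
linear [-0.061  -0.0075 -0.0002] turn -0.1
```

arm_command(
  linear=[
    [0,-0.007,0],
    [-0.01,-0.008,0],
    [-0.018,-0.008,0],
    [-0.023,-0.008,0],
    [-0.028,-0.008,0],
    [-0.033,-0.008,0],
    [-0.038,-0.008,0],
    [-0.043,-0.008,0],
    [-0.048,-0.008,0],
    [-0.053,-0.008,0],
    [-0.057,-0.008,0],
    [-0.057,-0.008,0],
  ],
  turn=[0,0,0,0,0,0,0,0,0,0,0,0],
  fingers=[0.085,0.085,0.085,0.085,0.085,0.085,0.085,0.085,0.085,0.085,0.085,0.085],
)

```text
t: 10.28
ee_pos: [513.6, -95.1, 76.2]
tcp_rot: [0.473, -0.473, -0.526, 0.526]
ft_force: [0.5, 1.0, -0.7]
gripper_width: 84.9
```

```bash
python3 -c "
from mv import *
f,c=snap('scene','s7');crop(f,150,110,270,200,'s7')
s=sense();print(torack(s['ee_pos']),s['ft_force'])
f,c=snap('side','d7');crop(f,175,100,455,330,'d7')
"
```

```text
[[-111.90280249    0.65311188   76.25271548]] [-0.84742177  0.51979023 -0.373629  ]
```

View pics/s7.png

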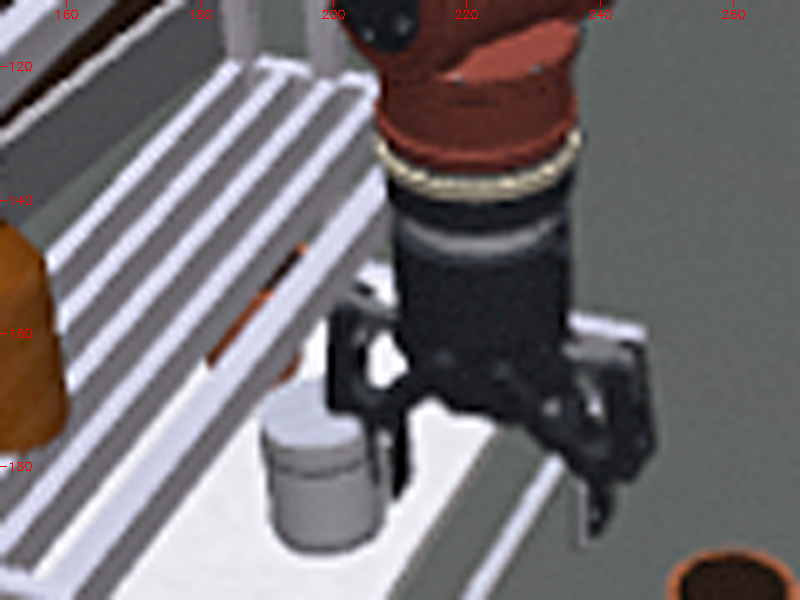

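View pics/d7.png

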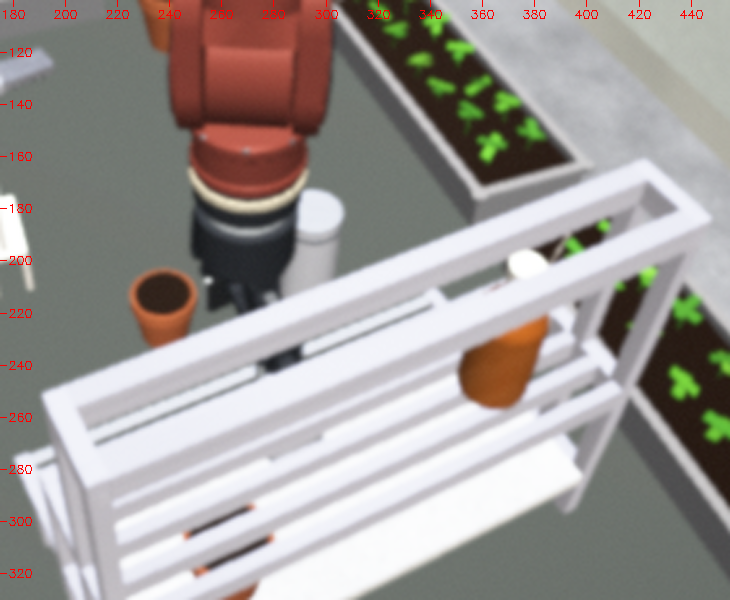

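```bash
python3 -c "
from mv import *
f,c=loadw('s7');th=np.linspace(0,2*np.pi,90)
for x in(-34,-30,-26,-22):
  for (z,r) in((60,26),(125,27)):
    q=proj(c,W(p,np.c_[x+r*np.cos(th),1+r*np.sin(th),0*th+z]));print(x,z,'L',q[:,0].min().round(1),'R',q[:,0].max().round(1),'bot',q[q[:,1].argmax()].round(1),'top',q[:,1].min().round(1))
"
```

```text
-34 60 L 192.3 R 209.1 bot [199.9 193.8] top 183.0
-34 125 L 190.2 R 208.3 bot [198.4 177.2] top 166.2
-30 60 L 191.1 R 207.9 bot [198.7 193.5] top 182.7
-30 125 L 189.0 R 207.1 bot [197.2 177. ] top 166.0
-26 60 L 189.9 R 206.7 bot [197.5 193.2] top 182.4
-26 125 L 187.8 R 205.9 bot [195.9 176.7] top 165.7
-22 60 L 188.7 R 205.5 bot [196.3 192.9] top 182.2
-22 125 L 186.6 R 204.6 bot [194.7 176.4] top 165.4
```

arm_command(
  linear=[
    [-0.003,0,0],
    [-0.006,0,0],
    [-0.008,0,0],
    [-0.008,0,0],
    [0.02,0,0],
    [0.06,0,0],
    [0.06,-0.05,0],
    [0.06,-0.1,0],
  ],
  turn=[0,0,0,0,0,0,0,0],
  fingers=[0.085,0.085,0.085,0.085,0.085,0.085,0.085,0.085],
)

```text
t: 11.38
ee_pos: [506.6, -34.5, 177.1]
tcp_rot: [0.473, -0.472, -0.526, 0.526]
ft_force: [0.7, -0.9, 1.0]
gripper_width: 85.2
```

```bash
python3 -c "
from mv import *
f,c=snap('scene','s8');crop(f,150,110,270,200,'s8')
s=sense();print(torack(s['ee_pos']),s['ft_force'])
f,c=snap('wrist','w8');crop(f,0,0,512,384,'w8')
go(621,7,190,6)
"
```

```text
[[-171.34530433    2.89295109  184.70230685]] [ 1.43353334 -1.47805208  7.50755339]
t 11.475 pos [509.8 -35.9 182.2] yaw 96.13 F [ 0.2 -0.2 -0.3] w 85.2
linear [ 0.0307 -0.007  -0.1152] turn 90.1
```

View pics/s8.png

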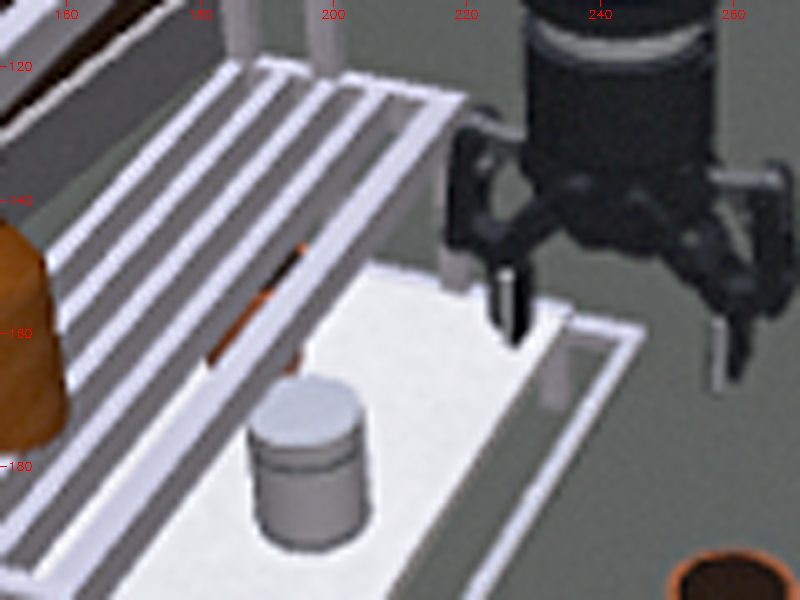

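View pics/w8.png

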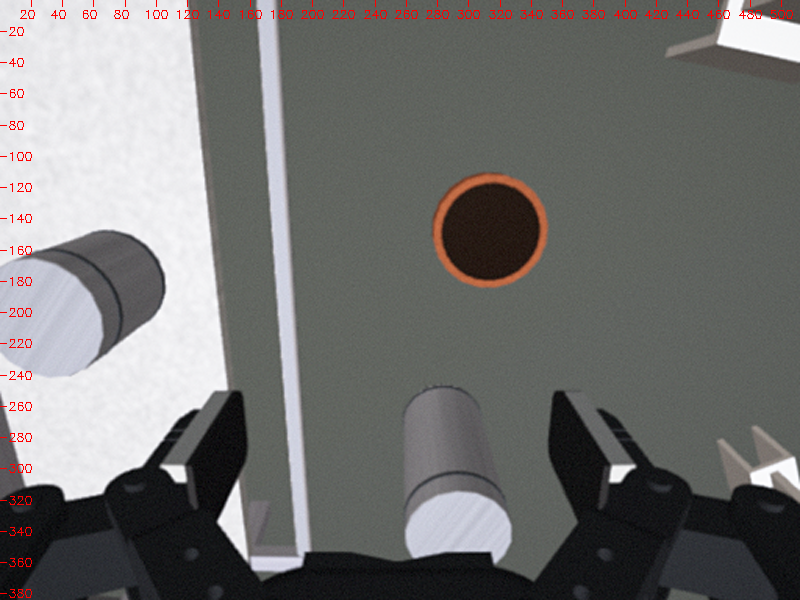

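arm_command(
  linear=[
    [0.03,-0.025,-0.04],
    [0.03,-0.025,-0.09],
    [0.03,-0.025,-0.115],
    [0.03,-0.025,-0.115],
    [0.03,-0.025,-0.115],
    [0.03,-0.025,-0.115],
    [0.03,-0.025,-0.115],
    [0.03,-0.025,-0.115],
    [0.03,-0.025,-0.115],
    [0.03,-0.025,-0.115],
    [0.03,-0.025,-0.115],
  ],
  turn=[10,20,30,40,50,60,70,80,90,90,90],
  fingers=[0.085,0.085,0.085,0.085,0.085,0.085,0.085,0.085,0.085,0.085,0.085],
)

```text
t: 12.85
ee_pos: [618.3, 6.9, 201.0]
tcp_rot: [0.706, -0.706, -0.039, 0.039]
ft_force: [0.2, -0.4, 0.5]
gripper_width: 84.9
```

```bash
python3 -c "
from mv import *
f,c=snap('wrist','w9');crop(f,0,0,512,384,'w9')
go(621,7,100,6)
print(proj(c,[(621,7,115)]))
"
```

```text
t 12.9 pos [618.3   6.9 201. ] yaw 6.3 F [ 0.3 -0.1 -0.5] w 84.8
linear [ 0.0027  0.101  -0.0002] turn 0.3
[[257.50478095 197.62491464]]
```

View pics/w9.png

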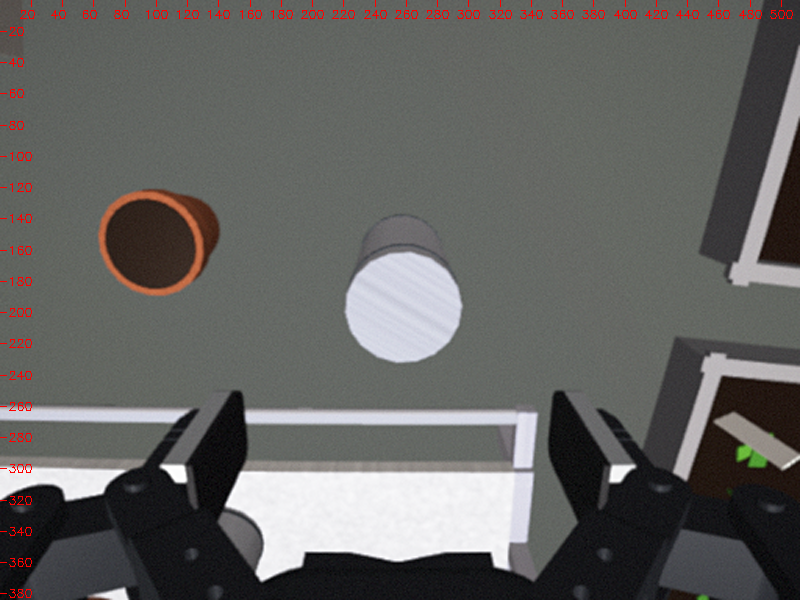

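```bash
python3 -c "
from mv import *
f,c=load('scene0');print(torack(onz(c,[(145,133.5)],[299])), torack(onz(c,[(149.5,176.5)],[174])))
f,c=loadw('w9');print(onz(c,[(258.5,195.8)],[115]))
go(621.7,8.4,85,6.2)
"
```

```text
[[ 60.84622732 103.53080386 299.        ]] [[ 55.950949   124.90862497 174.        ]]
[[621.54934091   8.43961777 115.        ]]
t 12.9 pos [618.3   6.9 201. ] yaw 6.3 F [ 0.3 -0.1 -0.5] w 84.8
linear [0.0036 0.116  0.0011] turn 0.1
```

arm_command(
  linear=[
    [0.003,0.04,0.001],
    [0.004,0.09,0.001],
    [0.004,0.115,0.001],
    [0.004,0.117,0.001],
    [0.004,0.117,0.001],
    [0.004,0.117,0.001],
    [0.004,0.117,0.001],
    [0.004,0.117,0.001],
    [0.004,0.117,0.001],
  ],
  turn=[0,0,0,0,0,0,0,0,0],
  fingers=[0.085,0.085,0.085,0.085,0.03,0.03,0.03,0.03,0.03],
  force=50,
)

```text
t: 14.02
ee_pos: [623.2, 8.1, 86.6]
tcp_rot: [-0.706, 0.706, 0.039, -0.037]
ft_force: [-2.2, -0.3, 6.6]
gripper_width: 52.7
```

```bash
python3 -c "
from mv import *
gorack(-120,0,285,90)"
```

```text
world [512. -87. 285.]
t 14.025 pos [623.2   8.1  86.6] yaw 6.13 F [-2.2 -0.3  6.6] w 52.7
linear [-0.1202 -0.1987 -0.0828] turn -0.1
```

arm_command(
  linear=[
    [0,-0.03,0],
    [0,-0.09,0],
    [0,-0.15,0],
    [-0.01,-0.2,-0.01],
    [-0.05,-0.205,-0.03],
    [-0.09,-0.205,-0.06],
    [-0.115,-0.205,-0.08],
    [-0.12,-0.205,-0.083],
    [-0.12,-0.205,-0.083],
    [-0.12,-0.205,-0.083],
  ],
  turn=[0,0,0,0,0,0,0,0,0,0],
  fingers=[0.03,0.03,0.03,0.03,0.03,0.03,0.03,0.03,0.03,0.03],
)

```text
t: 15.28
ee_pos: [512.3, -86.4, 289.3]
tcp_rot: [0.706, -0.706, -0.038, 0.038]
ft_force: [0.1, -0.3, -2.3]
gripper_width: 52.8
```

```bash
python3 -c "
from mv import *
gorack(0,0,290,90)
f,c=snap('wrist','w10')
L=seg((-110,-190,55),(-110,190,55))+seg((-75,-190,60),(-75,190,60))+seg((-20,-202,174),(-20,202,174))+seg((45,-202,341),(45,202,341))
crop(f,0,0,512,384,'w10',proj(c,W(p,L)))
f,c=snap('scene','s10');crop(f,120,40,300,220,'s10')"
```

```text
world [ 525.1 -206.3  290. ]
t 15.275 pos [512.3 -86.4 289.3] yaw 6.16 F [ 0.1 -0.3 -2.3] w 52.8
linear [-1.000e-04 -7.000e-04 -1.205e-01] turn -0.1
```

View pics/w10.png

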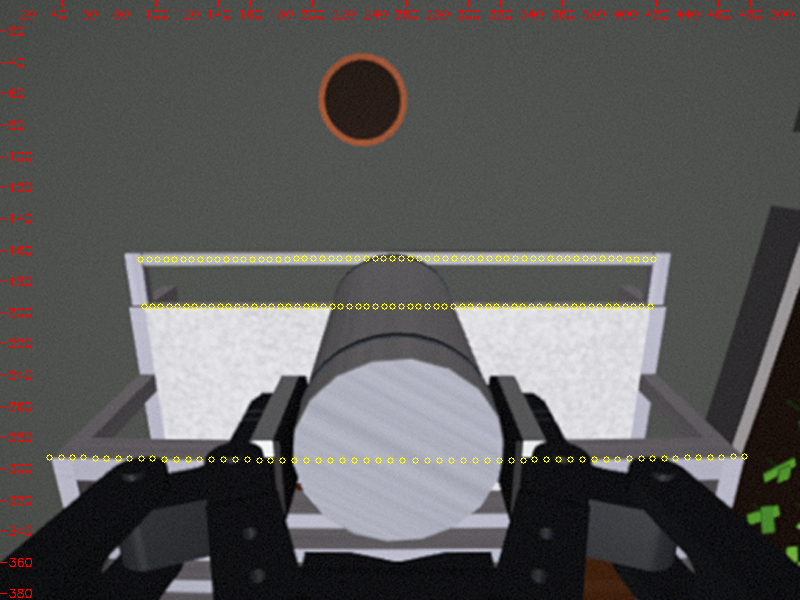

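View pics/s10.png

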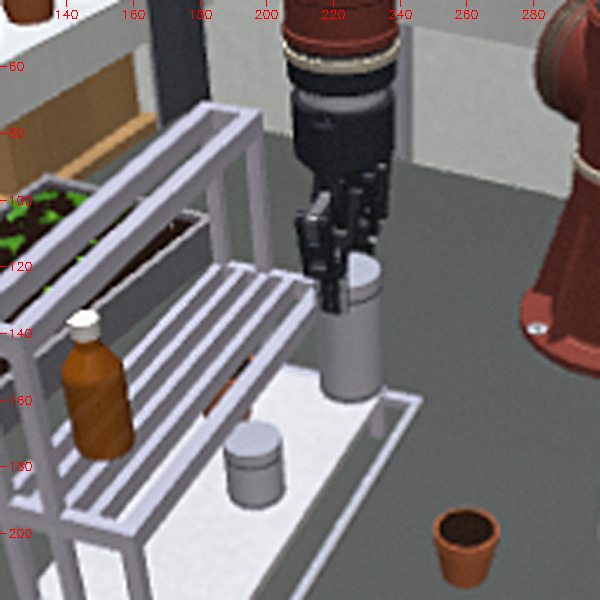

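arm_command(
  linear=[
    [0,0,-0.05],
    [0,0,-0.1],
    [0,0,-0.117],
    [0,0.005,-0.117],
    [0,0.012,-0.117],
    [0,0.02,-0.117],
    [0,0.026,-0.117],
    [0,0.026,-0.117],
    [0,0.026,-0.117],
  ],
  turn=[0,0,0,0,0,0,0,0,0],
  fingers=[0.03,0.03,0.03,0.03,0.03,0.03,0.03,0.03,0.03],
)

```text
t: 16.5
ee_pos: [524.2, -203.2, 263.5]
tcp_rot: [-0.706, 0.706, 0.038, -0.038]
ft_force: [-0.6, 0.6, -2.5]
gripper_width: 52.8
```

```bash
python3 -c "
from mv import *
gorack(-3,0,260.5,90)
print(torack(sense()['ee_pos']))
f,c=snap('scene','s11');crop(f,120,40,300,220,'s11')"
```

```text
world [ 524.7 -203.3  260.5]
t 16.5 pos [ 524.2 -203.2  263.5] yaw 6.12 F [-0.6  0.6 -2.5] w 52.8
linear [ 0.0005  0.003  -0.0001] turn -0.1
[[ -3.11428767  -0.49153067 263.51917322]]
```

View pics/s11.png

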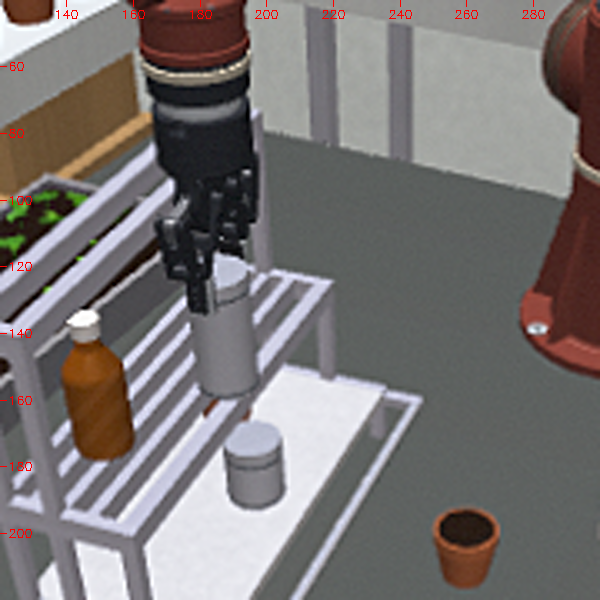

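arm_command(
  linear=[
    [0,0.002,0],
    [0,0.0035,0],
    [0,0.0035,0],
  ],
  turn=[0,0,0],
  fingers=[0.03,0.03,0.03],
)

```text
t: 16.92
ee_pos: [524.3, -203.6, 260.6]
tcp_rot: [-0.706, 0.706, 0.038, -0.037]
ft_force: [-2.0, 0.2, 4.0]
gripper_width: 52.7
```

arm_command(
  linear=[
    [0,0,0],
    [0,0,0],
    [0,0,0],
    [0,0,0],
    [0,-0.02,0],
    [0,-0.06,0],
    [0,-0.07,0.04],
    [0,-0.07,0.09],
    [0,-0.07,0.13],
    [0,-0.07,0.13],
  ],
  turn=[0,0,0,0,0,0,0,-10,-20,-30],
  fingers=[0.06,0.07,0.085,0.085,0.085,0.085,0.085,0.085,0.085,0.085],
)

```text
t: 18.18
ee_pos: [510.2, -71.6, 330.5]
tcp_rot: [-0.671, 0.671, 0.223, -0.222]
ft_force: [0.2, -0.9, -0.9]
gripper_width: 85.0
```

```bash
python3 -c "
from mv import *
gorack(-160,0,200,180)
f,c=snap('scene','s12');crop(f,120,60,260,200,'s12')
th=np.linspace(0,2*np.pi,90)
for x in(-10,-5,0,5):
  for (z,r) in((174,26),(289,27)):
    q=proj(c,W(p,np.c_[x+r*np.cos(th),0+r*np.sin(th),0*th+z]));print(x,z,'L',q[:,0].min().round(1),'R',q[:,0].max().round(1),'bot',q[q[:,1].argmax()].round(1),'top',q[:,1].min().round(1))
"
```

```text
world [507.7 -47.2 200. ]
t 18.175 pos [510.2 -71.6 330.5] yaw 36.63 F [ 0.2 -0.9 -0.9] w 85.0
linear [0.0125 0.1305 0.0211] turn -59.6
-10 174 L 181.9 R 199.7 bot [189.8 161.7] top 151.4
-10 289 L 177.6 R 197.3 bot [186.3 127.5] top 117.4
-5 174 L 180.4 R 198.2 bot [188.3 161.4] top 151.1
-5 289 L 176.0 R 195.7 bot [184.6 127.2] top 117.1
0 174 L 178.8 R 196.6 bot [186.7 161. ] top 150.8
0 289 L 174.4 R 194.0 bot [183.  126.8] top 116.8
5 174 L 177.3 R 195.1 bot [185.1 160.7] top 150.4
5 289 L 172.7 R 192.4 bot [181.3 126.5] top 116.5
```

View pics/s12.png

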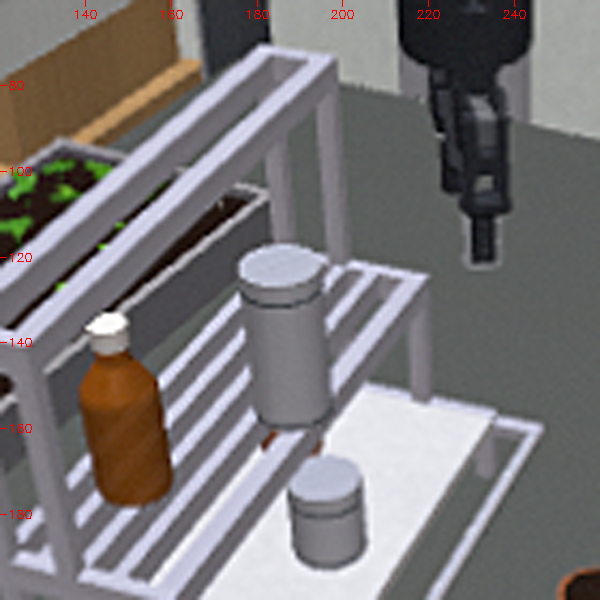

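```bash
python3 -c "
from mv import *
gorack(-135,0,168,180)
"
```

```text
world [510.4 -72.1 168. ]
t 18.225 pos [510.3 -72.7 330.2] yaw 37.06 F [ 0.2 -0.  -0.3] w 85.1
linear [0.0004 0.1622 0.0005] turn -59.2
```

arm_command(
  linear=[
    [0,0.03,0],
    [0,0.07,0],
    [0,0.1,0],
    [0,0.12,0],
    [0,0.14,0],
    [0,0.16,0],
    [0,0.162,0],
    [0,0.162,0],
    [0,0.162,0],
  ],
  turn=[-10,-20,-30,-40,-50,-59,-59,-59,-59],
  fingers=[0.085,0.085,0.085,0.085,0.085,0.085,0.085,0.085,0.085],
)

```text
t: 19.35
ee_pos: [510.8, -74.3, 168.8]
tcp_rot: [-0.477, 0.478, 0.521, -0.521]
ft_force: [0.5, 0.4, 0.5]
gripper_width: 84.7
```

```bash
python3 -c "
from mv import *
s=sense();print(torack(s['ee_pos']))
gorack(-62,0,168,180)
f,c=snap('scene','s13')
Rt=rot(s['tcp_rot'])
M=[s['ee_pos']+Rt@np.array([a,b,0]) for a in (-75,-57) for b in (0,-10,-20,-30,-40,-50,-60,-80)]
crop(f,160,80,260,180,'s13',proj(c,M))
"
```

```text
[[-132.72010928    0.18025265  168.83314083]]
world [ 518.3 -144.6  168. ]
t 19.35 pos [510.8 -74.3 168.8] yaw 94.96 F [0.5 0.4 0.5] w 84.7
linear [-0.0707  0.0009 -0.0014] turn -1.3
```

View pics/s13.png

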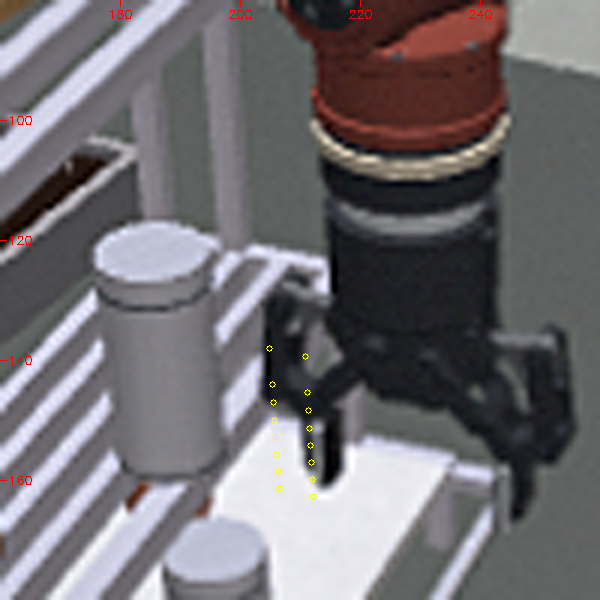

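arm_command(
  linear=[
    [-0.01,0,-0.001],
    [-0.02,0,-0.001],
    [-0.024,0,-0.001],
    [-0.028,0,-0.001],
    [-0.032,0,-0.001],
    [-0.036,0,-0.001],
    [-0.04,0,-0.001],
    [-0.044,0,-0.001],
  ],
  turn=[-1,-1,-1,-1,-1,-1,-1,-1],
  fingers=[0.085,0.085,0.085,0.085,0.085,0.085,0.085,0.085],
)

```text
t: 20.4
ee_pos: [515.5, -117.9, 168.2]
tcp_rot: [-0.472, 0.473, 0.526, -0.526]
ft_force: [-0.3, 5.4, 5.7]
gripper_width: 85.5
```

```bash
python3 -c "
from mv import *
s=sense();print(torack(s['ee_pos']),s['ft_force'])
gorack(-62,0,168,180)
f,c=snap('scene','s14')
crop(f,150,80,250,180,'s14')
"
```

```text
[[-8.88827777e+01  9.45572982e-02  1.68235670e+02]] [-0.27963357  5.37263668  5.67791009]
world [ 518.3 -144.6  168. ]
t 20.4 pos [ 515.5 -117.9  168.2] yaw 96.13 F [-0.3  5.4  5.7] w 85.5
linear [-0.0269  0.0002  0.0001] turn -0.1
```

View pics/s14.png

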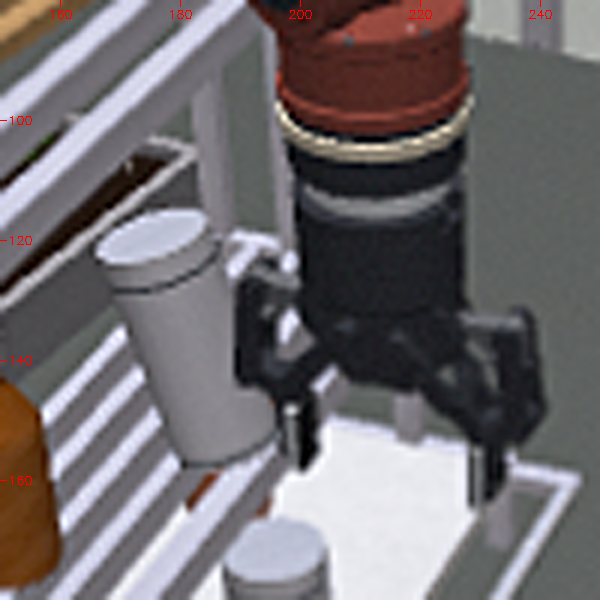

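arm_command(
  linear=[
    [0.003,0,0],
    [0.007,0,0],
    [0.011,0,0],
    [0.015,0,0],
    [0.018,0,0],
    [0.022,0,0],
    [0.03,0,0],
  ],
  turn=[0,0,0,0,0,0,0],
  fingers=[0.085,0.085,0.085,0.085,0.085,0.085,0.085],
)

```text
t: 21.32
ee_pos: [512.1, -87.7, 167.8]
tcp_rot: [-0.473, 0.473, 0.526, -0.526]
ft_force: [0.3, -0.4, -0.8]
gripper_width: 85.0
```

```bash
python3 -c "
from mv import *
s=sense();print(torack(s['ee_pos']),s['ft_force'])
f,c=snap('scene','s15')
crop(f,150,80,250,180,'s15')
"
```

```text
[[-1.19244987e+02 -4.81966877e-02  1.67833357e+02]] [ 0.25990149 -0.38880471 -0.75151939]
```

View pics/s15.png

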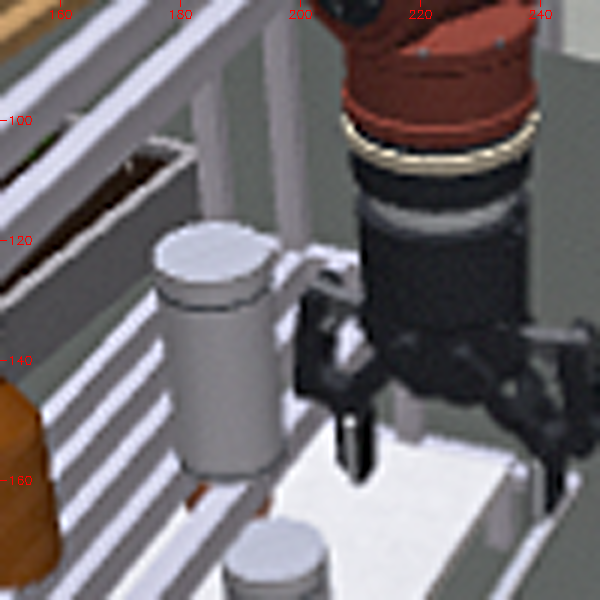

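```bash
python3 -c "
from mv import *
gorack(-60,0,315,90)
"
```

```text
world [ 518.6 -146.6  315. ]
t 21.375 pos [511.9 -86.7 167.8] yaw 96.13 F [ 0.2  0.6 -0.3] w 85.1
linear [-0.0602 -0.1472 -0.0002] turn 89.9
```

arm_command(
  linear=[
    [0.01,-0.05,0],
    [0.01,-0.1,0],
    [0.01,-0.147,0],
    [0.01,-0.147,0],
    [0.01,-0.147,0],
    [0.01,-0.147,0],
    [0,-0.147,0],
    [-0.03,-0.147,0],
    [-0.06,-0.147,0],
    [-0.06,-0.147,0],
    [-0.06,-0.147,0],
  ],
  turn=[10,20,30,40,50,60,70,80,90,90,90],
  fingers=[0.085,0.085,0.085,0.085,0.085,0.085,0.085,0.085,0.085,0.085,0.085],
)

```text
t: 22.75
ee_pos: [518.4, -147.1, 314.8]
tcp_rot: [0.706, -0.706, -0.038, 0.038]
ft_force: [0.1, 0.4, -0.1]
gripper_width: 85.4
```

```bash
python3 -c "
from mv import *
s=sense();print(torack(s['ee_pos']))
gorack(-13,0,272,90)
f,c=snap('wrist','w16');crop(f,0,0,512,384,'w16',proj(c,W(p,[(-4,0,289)])))
"
```

```text
[[-5.95076737e+01 -2.43265284e-01  3.14811390e+02]]
world [ 523.6 -193.3  272. ]
t 22.75 pos [ 518.4 -147.1  314.8] yaw 6.22 F [ 0.1  0.4 -0.1] w 85.4
linear [ 0.0002  0.0428 -0.0465] turn -0.0
```

View pics/w16.png

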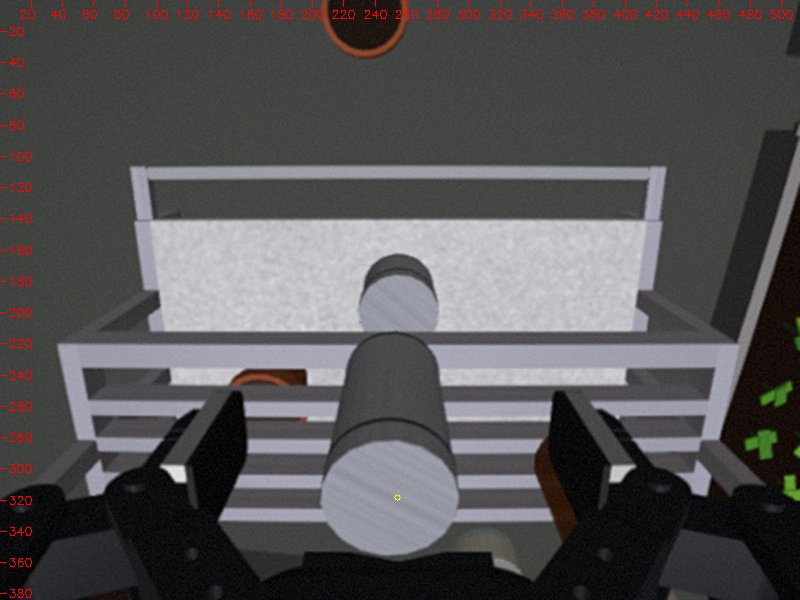

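arm_command(
  linear=[
    [-0.002,0,-0.03],
    [-0.003,0.01,-0.047],
    [-0.003,0.03,-0.047],
    [-0.003,0.042,-0.047],
    [-0.003,0.042,-0.047],
    [-0.003,0.042,-0.047],
  ],
  turn=[0,0,0,0,0,0],
  fingers=[0.085,0.085,0.085,0.085,0.085,0.085],
)

```text
t: 23.55
ee_pos: [520.7, -194.5, 273.4]
tcp_rot: [-0.706, 0.706, 0.038, -0.038]
ft_force: [0.6, 0.3, 0.9]
gripper_width: 85.1
```

```bash
python3 -c "
from mv import *
s=sense();print(torack(s['ee_pos']),s['ft_force'])
f,c=snap('wrist','w17');crop(f,0,0,512,384,'w17',proj(c,W(p,[(-4,-2.8,289)])))
f,c=snap('scene','s17');crop(f,120,30,260,170,'s17')
"
```

```text
[[-12.20203519  -3.10082809 273.44154438]] [0.5628447  0.33242759 0.91212273]
```

View pics/w17.png

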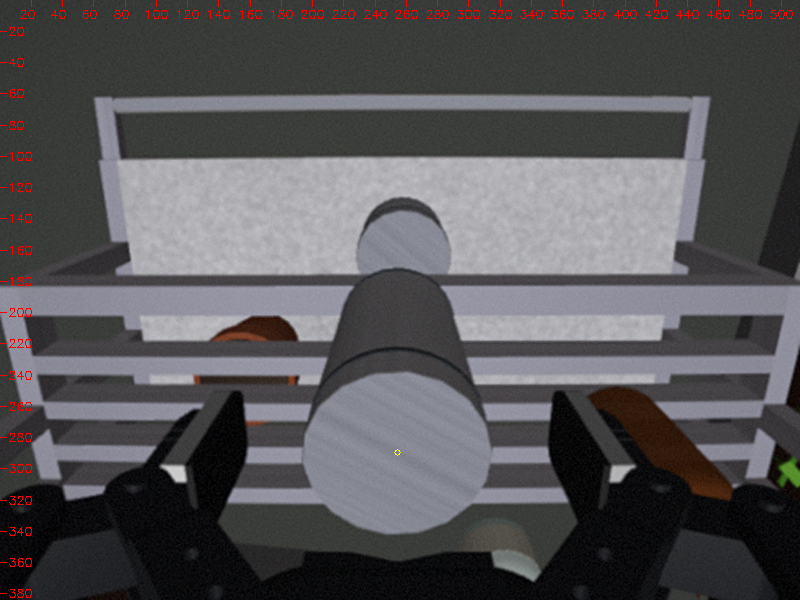

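View pics/s17.png

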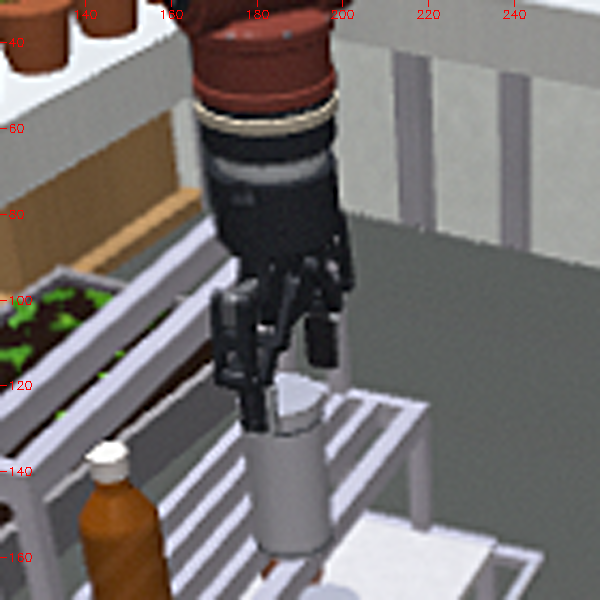

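arm_command(
  linear=[
    [0,0,0],
    [0,0,0],
    [0,0,0],
    [0,0,0],
    [0,0,0],
    [0,-0.003,0],
    [0,-0.006,0],
    [0,-0.006,0],
  ],
  turn=[0,0,0,0,0,0,0,0],
  fingers=[0.03,0.03,0.03,0.03,0.03,0.03,0.03,0.03],
  force=50,
)

```text
t: 24.65
ee_pos: [520.5, -194.7, 278.7]
tcp_rot: [0.706, -0.706, -0.038, 0.038]
ft_force: [1.1, -0.1, -2.5]
gripper_width: 51.5
```

```bash
python3 -c "
from mv import *
s=sense();print(torack(s['ee_pos']),s['ft_force'],s['torque'],s['gripper_width'])
f,c=snap('wrist','w18');crop(f,0,0,512,384,'w18',proj(c,W(p,[(-4,-2.8,295)])))
f,c=snap('scene','s18');crop(f,120,30,260,170,'s18')
"
```

```text
[[-12.02394585  -3.28913553 278.70129883]] [ 1.12994918 -0.08834581 -2.50149427] [-0.0057525   0.0147709   0.00671262] 51.52256454298586
```

View pics/w18.png

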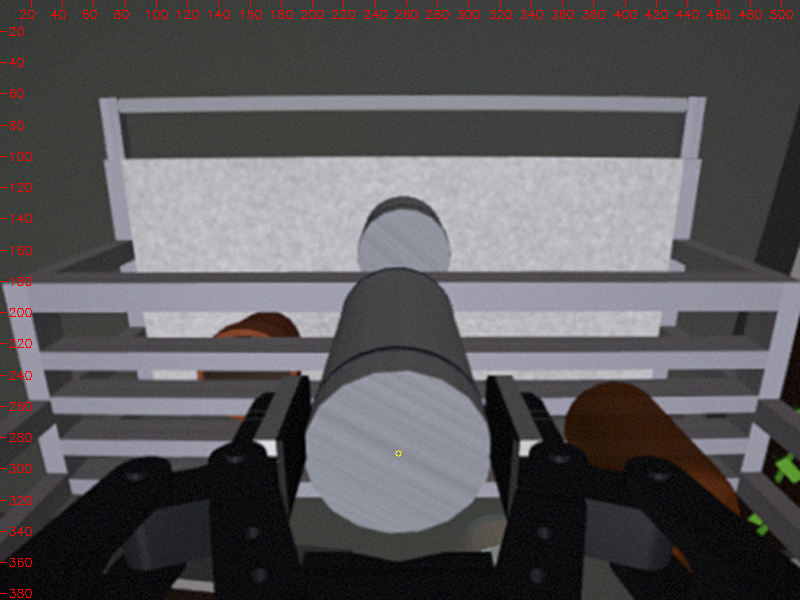

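View pics/s18.png

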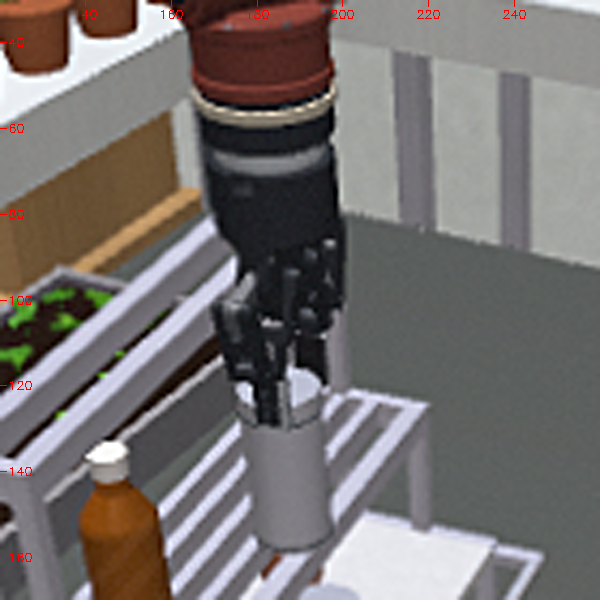

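arm_command(
  linear=[
    [0,0,-0.01],
    [0,0,-0.02],
    [0,0,-0.03],
    [0,0,-0.036],
    [0,0,-0.039],
    [0,0,-0.041],
    [0,0,-0.041],
  ],
  turn=[0,0,0,0,0,0,0],
  fingers=[0.03,0.03,0.03,0.03,0.03,0.03,0.03],
)

```text
t: 25.62
ee_pos: [524.9, -235.4, 278.8]
tcp_rot: [0.706, -0.706, -0.038, 0.038]
ft_force: [-0.3, 0.3, -2.7]
gripper_width: 51.1
```

```bash
python3 -c "
from mv import *
s=sense();print(torack(s['ee_pos']),s['ft_force'],s['torque'],s['gripper_width'])
f,c=snap('scene','s19');crop(f,120,30,240,150,'s19')
f,c=snap('side','d19');crop(f,200,100,400,260,'d19')
"
```

```text
[[ 28.90785645  -3.35052469 278.81152129]] [-0.28492171  0.32497226 -2.73972846] [ 0.02227853  0.00644981 -0.04368769] 51.13240347978488
```

View pics/s19.png

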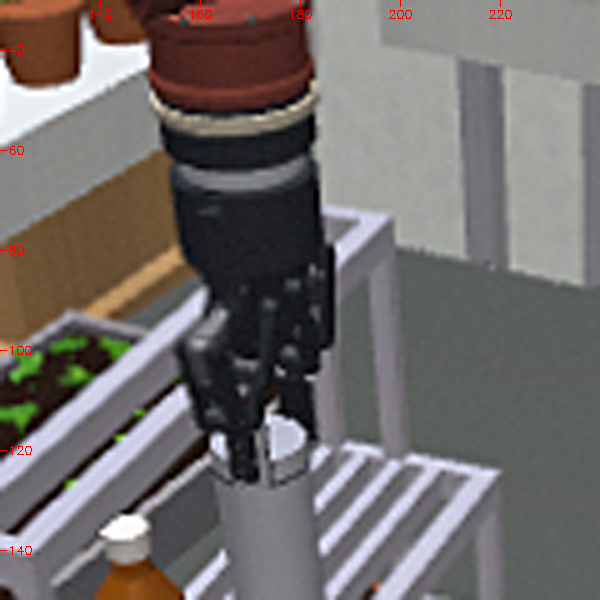

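View pics/d19.png

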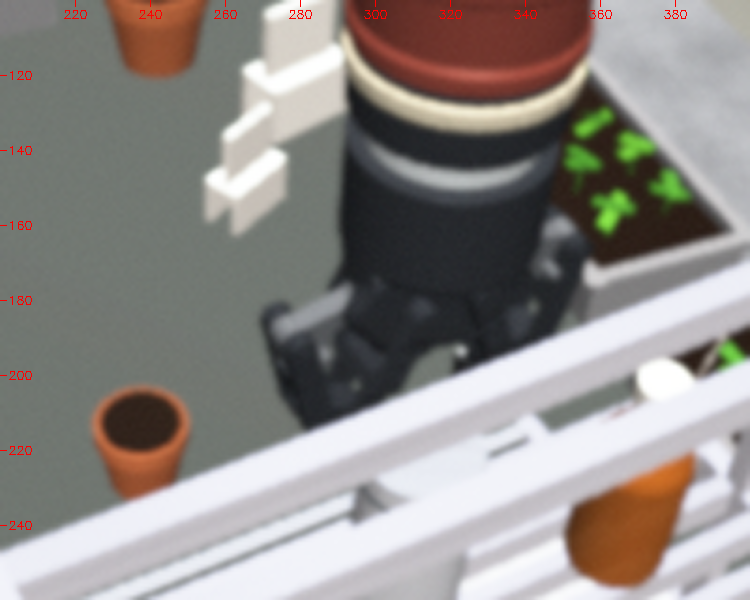

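arm_command(
  linear=[
    [0,0,-0.001],
    [0,0,-0.002],
    [0,0,-0.003],
  ],
  turn=[0,0,0],
  fingers=[0.03,0.03,0.03],
)

```text
t: 26.1
ee_pos: [525.2, -238.4, 278.8]
tcp_rot: [0.706, -0.706, -0.038, 0.038]
ft_force: [-0.4, -0.1, -2.7]
gripper_width: 51.4
```

```bash
python3 -c "
from mv import *
s=sense();print(torack(s['ee_pos']),s['ft_force'],s['torque'],s['gripper_width'])
f,c=snap('wrist','w20');crop(f,0,0,512,384,'w20',proj(c,W(p,[(40,-3.3,295)])))
"
```

```text
[[ 32.00434714  -3.37781071 278.78942002]] [-0.43136673 -0.08894124 -2.73790361] [ 0.0794259  -0.01026184  0.02845188] 51.401307115750555
```

View pics/w20.png

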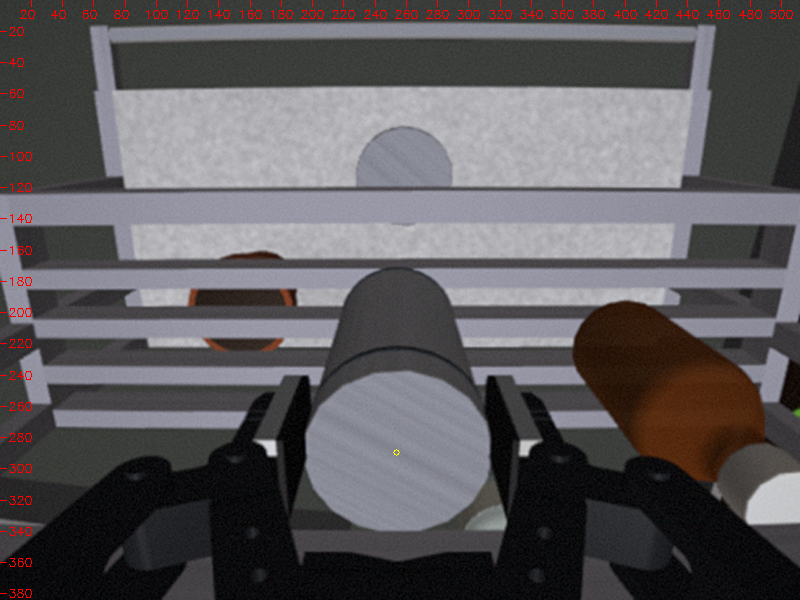

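```bash
python3 -c "
from mv import *
f,c=loadw('w20')
for x in(41,43,45,47): print(x,proj(c,W(p,[(x,-20,319),(x,-20,341)])).round(1).tolist())
crop(f,170,310,350,384,'w20b')
"
```

```text
41 [[207.7, 329.1], [198.5, 377.7]]
43 [[208.0, 333.5], [198.9, 382.6]]
45 [[208.2, 337.9], [199.3, 387.5]]
47 [[208.5, 342.2], [199.6, 392.3]]
```

View pics/w20b.png

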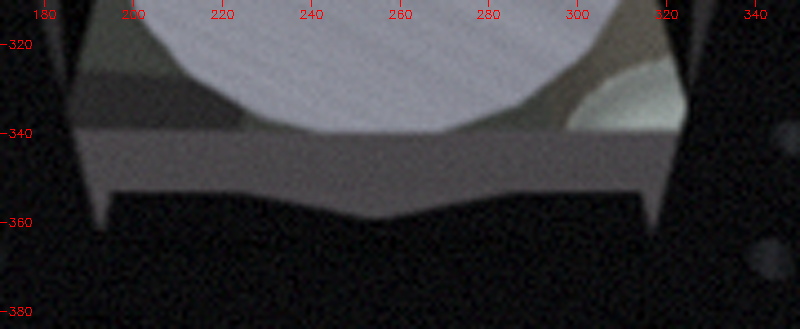

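arm_command(
  linear=[
    [0,0,-0.001],
    [0,0,-0.002],
    [0,0,-0.002],
  ],
  turn=[0,0,0],
  fingers=[0.03,0.03,0.03],
)

```text
t: 26.52
ee_pos: [525.2, -238.8, 278.8]
tcp_rot: [0.707, -0.705, -0.038, 0.038]
ft_force: [-1.4, 9.3, -1.3]
gripper_width: 51.5
```

arm_command(
  linear=[
    [0,0,0.002],
    [0,0.002,0.002],
    [0,0.004,0.002],
    [0,0.006,0.002],
    [0,0.006,0.002],
  ],
  turn=[0,0,0,0,0],
  fingers=[0.03,0.03,0.03,0.03,0.03],
)

```text
t: 27.15
ee_pos: [526.2, -237.2, 276.0]
tcp_rot: [-0.706, 0.706, 0.04, -0.036]
ft_force: [0.1, 13.7, 15.0]
gripper_width: 51.6
```

```bash
python3 -c "
from mv import *
s=sense();print(torack(s['ee_pos']),s['ft_force'],s['torque'],s['gripper_width'])
"
```

```text
[[ 30.84730857  -2.18454983 275.98057528]] [ 0.07303001 13.66635085 14.97264736] [ 1.88878774 -0.03473611  0.03834618] 51.59807051118015
```

```bash
python3 -c "
from mv import *
f,c=snap('scene','s21');crop(f,140,60,240,160,'s21')
"
```

```text
(no output)
```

View pics/s21.png

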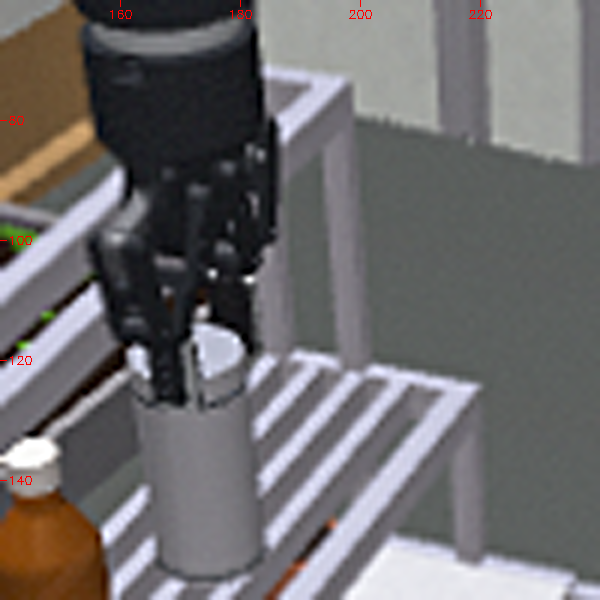

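arm_command(
  linear=[
    [0,-0.001,0.001],
    [0,-0.001,0.003],
    [0,-0.001,0.003],
  ],
  turn=[0,0,0],
  fingers=[0.03,0.03,0.03],
)

```text
t: 27.58
ee_pos: [524.8, -235.5, 273.8]
tcp_rot: [-0.706, 0.706, 0.038, -0.038]
ft_force: [0.3, 2.0, 1.9]
gripper_width: 51.3
```

```bash
python3 -c "
from mv import *
s=sense();print(torack(s['ee_pos']),s['ft_force'],s['torque'],s['gripper_width'])
"
```

```text
[[ 28.99919321  -3.38637566 273.7767065 ]] [0.2966643  1.98485488 1.90243138] [ 0.36260392 -0.05127862  0.08955568] 51.27174005876189
```

arm_command(
  linear=[
    [0,0.001,0.001],
    [0,0.001,0.001],
    [0,0.001,0.001],
    [0,0.001,0.001],
    [0,0.001,0.001],
  ],
  turn=[0,0,0,0,0],
  fingers=[0.03,0.055,0.06,0.066,0.066],
)

```text
t: 28.2
ee_pos: [524.7, -234.4, 272.6]
tcp_rot: [0.706, -0.706, -0.038, 0.038]
ft_force: [0.6, 0.5, 0.8]
gripper_width: 66.2
```

arm_command(
  linear=[
    [0,-0.01,0.001],
    [0,-0.03,0.001],
    [0,-0.05,0.002],
    [0,-0.06,0.04],
    [0,-0.06,0.09],
    [0,-0.06,0.12],
    [0,-0.06,0.12],
  ],
  turn=[0,0,0,0,0,0,0],
  fingers=[0.066,0.066,0.066,0.066,0.02,0.001,0.001],
)

```text
t: 29.08
ee_pos: [512.0, -113.4, 334.2]
tcp_rot: [-0.706, 0.706, 0.039, -0.038]
ft_force: [-0.2, 0.1, -0.9]
gripper_width: 11.4
```

```bash
python3 -c "
from mv import *
s=sense();print(torack(s['ee_pos']),s['ft_force'],s['torque'],s['gripper_width'])
f,c=snap('wrist','w22');crop(f,0,0,512,384,'w22',proj(c,W(p,[(37,-3,289)])))
f,c=snap('scene','s22');crop(f,130,50,250,170,'s22')
gorack(-60,-3,195,90)
f,s=pickle.load(open('pics/s13.pkl','rb'));c=cam(f);Rt=rot(s['tcp_rot'])
print(proj(c,[s['ee_pos']+Rt@np.array([0,-b,0]) for b in (73,110,130,150,170,190)]).round(0).tolist())
"
```

```text
[[-93.72925944  -2.91770785 334.19921328]] [-0.23761209  0.08069197 -0.92199536] [ 0.00075489  0.01457604 -0.01216311] 11.39586278590939
world [ 515.6 -146.9  195. ]
t 29.175 pos [ 512.1 -115.3  333.4] yaw 6.15 F [-0.6 -0.6  0.4] w 1.3
linear [-1.000e-04  1.384e-01 -3.180e-02] turn -0.1
[[229.0, 145.0], [229.0, 134.0], [229.0, 127.0], [229.0, 121.0], [229.0, 114.0], [229.0, 107.0]]
```

View pics/w22.png

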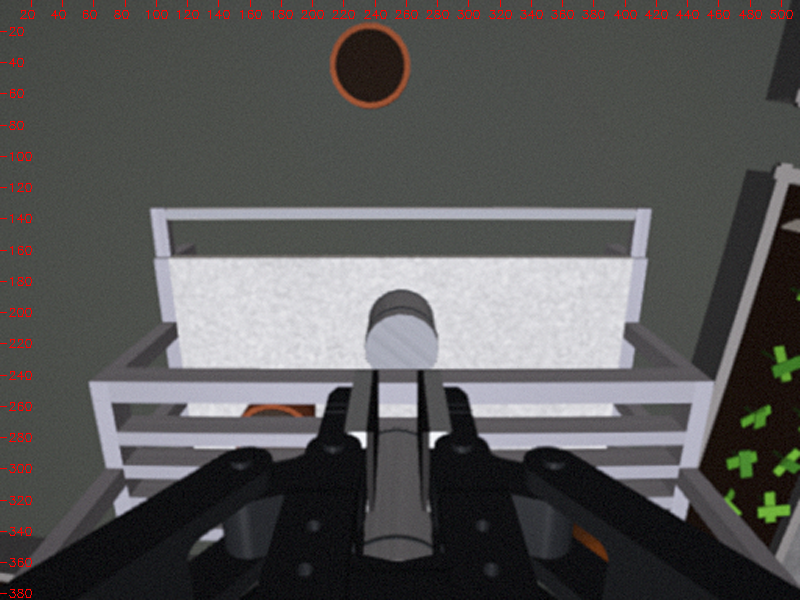

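View pics/s22.png

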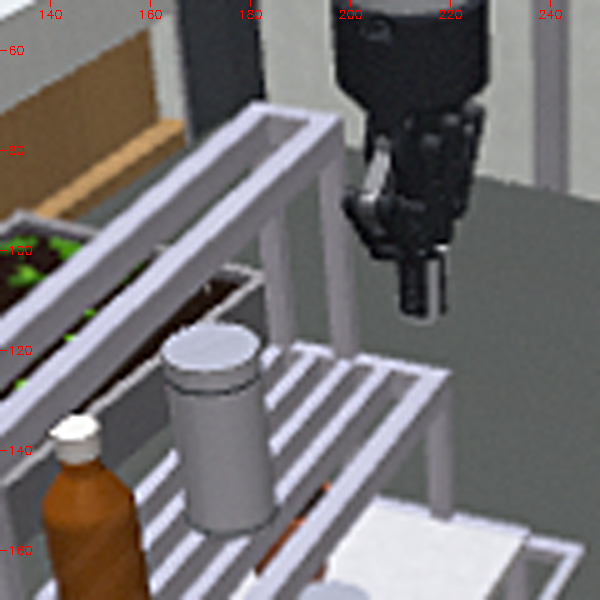

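arm_command(
  linear=[
    [0,0.04,-0.01],
    [0,0.1,-0.02],
    [0,0.14,-0.032],
    [0,0.148,-0.032],
    [0,0.148,-0.06],
    [0,0.148,-0.08],
    [0,0.148,-0.085],
    [0,0.148,-0.088],
    [0,0.148,-0.088],
  ],
  turn=[0,0,0,0,0,0,0,0,0],
  fingers=[0.001,0.001,0.001,0.001,0.001,0.001,0.001,0.001,0.001],
)

```text
t: 30.3
ee_pos: [521.4, -202.3, 185.0]
tcp_rot: [0.706, -0.706, -0.038, 0.038]
ft_force: [0.2, 0.6, -0.4]
gripper_width: 1.0
```

```bash
python3 -c "
from mv import *
s=sense();print(torack(s['ee_pos']),s['ft_force'],s['torque'],s['gripper_width'])
f,c=snap('scene','s23');crop(f,130,50,250,170,'s23')
"
```

```text
[[ -4.32375052  -3.18197926 185.03896608]] [ 0.15901555  0.63548051 -0.40177196] [0.05144931 0.07782795 0.00901103] 0.9540843318421052
```

View pics/s23.png

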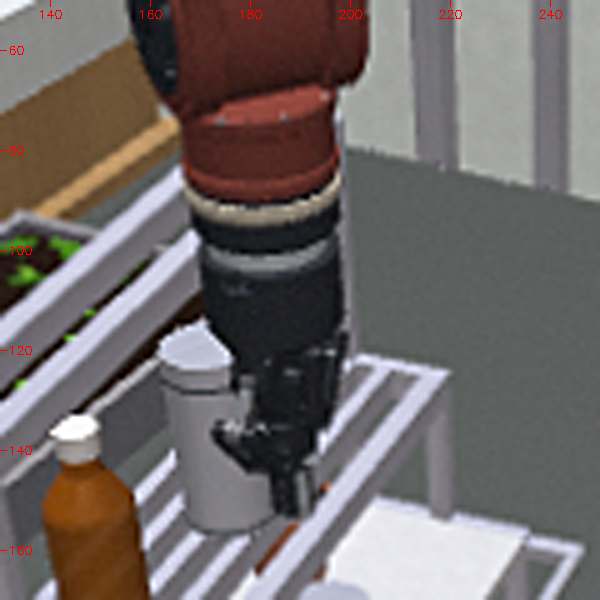

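arm_command(
  linear=[
    [0,0,-0.002],
    [0,0,-0.003],
    [0,0,-0.004],
    [0,0,-0.005],
    [0,0,-0.005],
  ],
  turn=[0,0,0,0,0],
  fingers=[0.001,0.001,0.001,0.001,0.001],
)

```text
t: 30.98
ee_pos: [521.9, -207.7, 184.8]
tcp_rot: [0.706, -0.706, -0.038, 0.038]
ft_force: [0.6, 0.1, 1.0]
gripper_width: 1.3
```

```bash
python3 -c "
from mv import *
s=sense();print(torack(s['ee_pos']),s['ft_force'],s['torque'],s['gripper_width'])
f,c=snap('scene','s24');crop(f,130,50,250,170,'s24')
"
```

```text
[[  1.04375565  -3.32303313 184.75357814]] [0.64864084 0.11673946 0.97168168] [ 0.0281212   0.05808615 -0.01468655] 1.3245809862957796
```

View pics/s24.png

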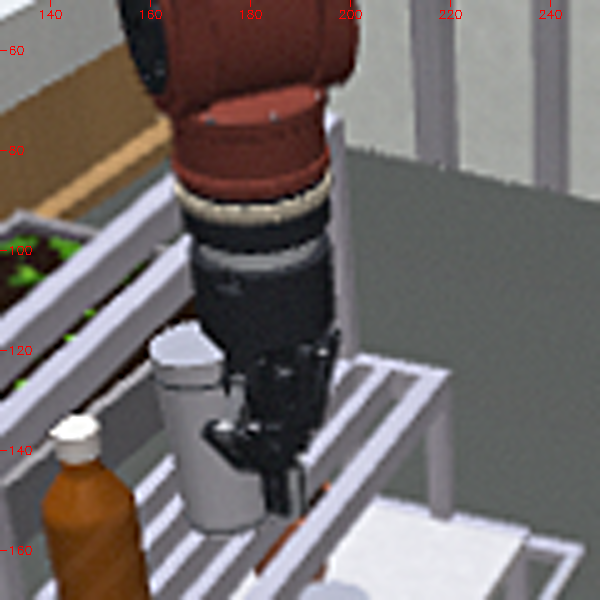

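arm_command(
  linear=[
    [0,0,0.003],
    [0,0,0.006],
    [0,0,0.01],
    [0,0,0.02],
    [0,0,0.06],
    [0,-0.04,0.1],
    [0,-0.08,0.12],
  ],
  turn=[0,0,0,0,0,0,0],
  fingers=[0.001,0.001,0.001,0.001,0.03,0.06,0.066],
)

```text
t: 31.9
ee_pos: [508.3, -85.9, 265.7]
tcp_rot: [0.706, -0.706, -0.038, 0.038]
ft_force: [1.2, -0.7, -0.0]
gripper_width: 55.3
```

```bash
python3 -c "
from mv import *
s=sense();print(torack(s['ee_pos']),s['ft_force'],s['gripper_width'])
f,c=snap('scene','s25');crop(f,140,100,220,180,'s25')
f,c=snap('side','d25');crop(f,240,170,400,290,'d25')
th=np.linspace(0,2*np.pi,90)
for x in(34,37,40,43):
  for (z,r) in((174,26),(289,27)):
    q=proj(c,W(p,np.c_[x+r*np.cos(th),-3+r*np.sin(th),0*th+z]));q2=proj(cam(pickle.load(open('pics/s25.pkl','rb'))[0]),W(p,np.c_[x+r*np.cos(th),-3+r*np.sin(th),0*th+z]));
    for q in(q2,q):print(x,z,'L',q[:,0].min().round(1),'R',q[:,0].max().round(1),'bot',q[q[:,1].argmax()].round(1),'top',q[:,1].min().round(1))
"
```

```text
[[-121.51500154   -3.58883433  265.69739088]] [ 1.18614475 -0.67366377 -0.01763599] 55.25136773217255
34 174 L 169.0 R 186.6 bot [176.6 158.1] top 148.0
34 174 L 290.3 R 319.4 bot [305.6 272.3] top 248.1
34 289 L 163.9 R 183.4 bot [172.3 124.1] top 114.2
34 289 L 294.1 R 328.3 bot [312.3 231.7] top 205.6
37 174 L 168.1 R 185.7 bot [175.7 157.9] top 147.8
37 174 L 291.1 R 320.3 bot [306.4 273.6] top 249.3
37 289 L 163.0 R 182.5 bot [171.3 123.9] top 114.0
37 289 L 295.1 R 329.4 bot [313.3 233.1] top 206.8
40 174 L 167.2 R 184.8 bot [174.8 157.7] top 147.7
40 174 L 292.0 R 321.2 bot [307.3 274.9] top 250.5
40 289 L 162.0 R 181.5 bot [170.3 123.7] top 113.8
40 289 L 296.0 R 330.4 bot [314.3 234.5] top 208.0
43 174 L 166.3 R 183.9 bot [173.9 157.5] top 147.5
43 174 L 292.8 R 322.1 bot [308.2 276.3] top 251.7
43 289 L 161.1 R 180.6 bot [169.3 123.5] top 113.7
43 289 L 297.0 R 331.5 bot [315.4 235.9] top 209.3
```

View pics/s25.png

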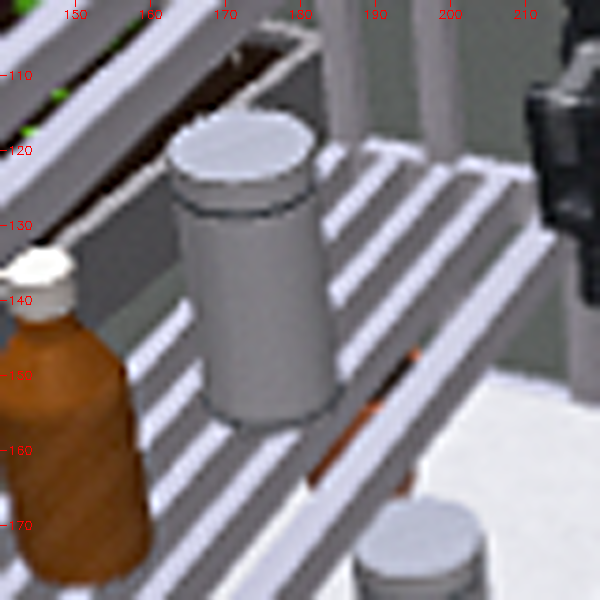

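View pics/d25.png

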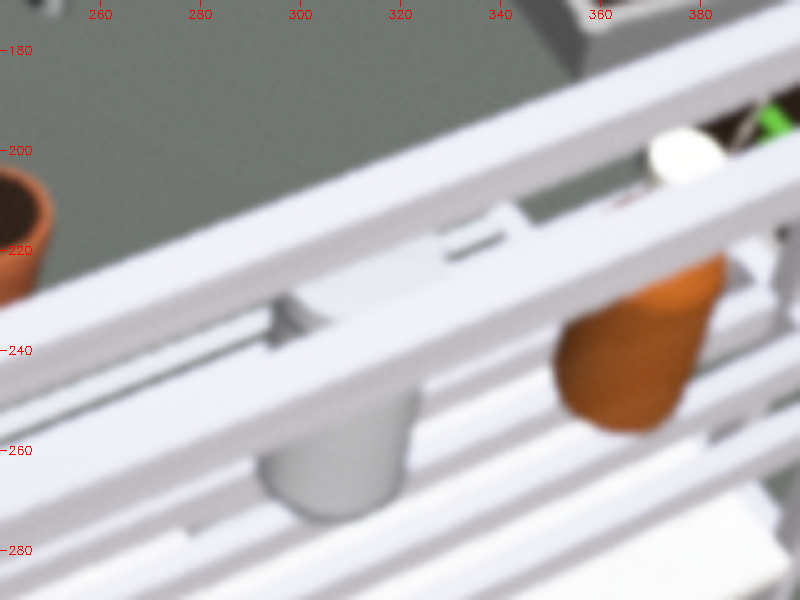

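```bash
python3 -c "
from mv import *
go(638,237,190,119.7)
"
```

```text
t 32.0 pos [510.3 -86.5 269.9] yaw 6.26 F [ 0.4 -1.3 -0.4] w 66.0
linear [0.1617 0.0799 0.3079] turn -113.4
```

arm_command(
  linear=[
    [0.01,0,0.04],
    [0.03,0,0.09],
    [0.06,0.01,0.14],
    [0.09,0.02,0.19],
    [0.12,0.03,0.24],
    [0.15,0.05,0.29],
    [0.162,0.07,0.308],
    [0.162,0.08,0.308],
    [0.162,0.08,0.308],
    [0.162,0.08,0.308],
    [0.162,0.08,0.308],
    [0.162,0.08,0.308],
  ],
  turn=[-10,-20,-30,-40,-50,-60,-70,-80,-90,-100,-110,-113],
  fingers=[0.06,0.05,0.05,0.05,0.05,0.05,0.05,0.05,0.05,0.05,0.05,0.05],
)

```text
t: 33.5
ee_pos: [637.0, 235.3, 184.0]
tcp_rot: [0.357, -0.357, -0.61, 0.61]
ft_force: [0.1, -0.8, -0.2]
gripper_width: 50.0
```

```bash
python3 -c "
from mv import *
f,c=snap('wrist','w26');crop(f,0,0,512,384,'w26',proj(c,[(638,237,85),(638,237,0)]))
go(638,237,60,119.7)
"
```

```text
t 33.55 pos [637.  235.3 184. ] yaw 119.37 F [ 0.5 -0.2 -0.2] w 49.9
linear [ 0.001   0.124  -0.0018] turn -0.3
```

View pics/w26.png

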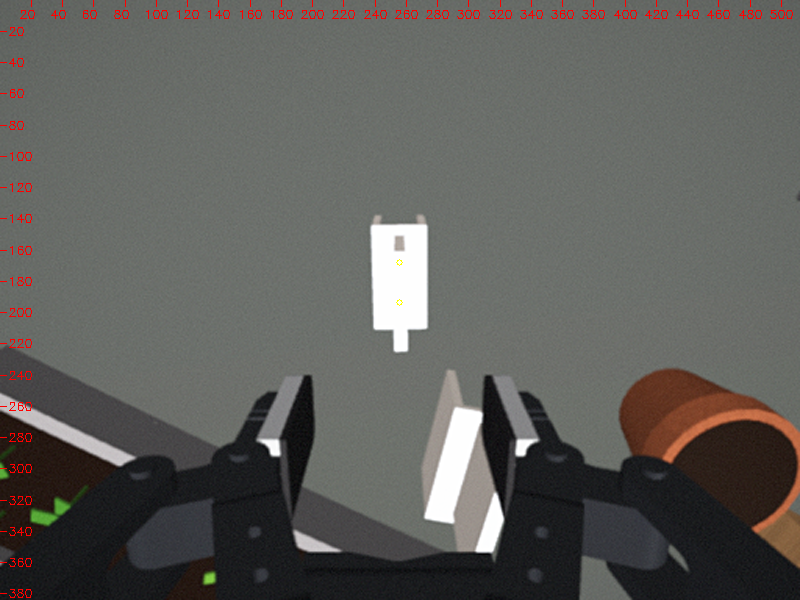

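```bash
python3 -c "
from mv import *
f,c=loadw('w26')
q=np.array([(371,225),(426.5,225),(427,328.5),(374,329)])/1.5625
P=onz(c,q,[40]*4);print(P.round(1),P.mean(0),np.linalg.norm(np.diff(P,axis=0),axis=1))
d=P[3]-P[0]+P[2]-P[1];print('yaw',np.degrees(np.arctan2(d[1],d[0])))
T=onz(c,np.array([(394,352),(408,352),(401,352)])/1.5625,[85]*3);print(T)
m=P.mean(0);go(m[0],m[1],57,np.degrees(np.arctan2(d[1],d[0]))+90)
"
```

```text
[[619.4 209.1  40. ]
 [604.6 235.6  40. ]
 [656.5 266.2  40. ]
 [671.8 239.6  40. ]] [638.07117809 237.61904204  40.        ] [30.3175922  60.27125776 30.7269602 ]
yaw 30.329187970996283
[[661.87696571 247.55200906  85.        ]
 [658.48131761 253.60336125  85.        ]
 [660.17896677 250.57749017  85.        ]]
t 33.55 pos [637.  235.3 184. ] yaw 119.37 F [ 0.5 -0.2 -0.2] w 49.9
linear [ 0.0015  0.127  -0.0022] turn -1.0
```

arm_command(
  linear=[
    [0.001,0.04,-0.002],
    [0.0015,0.09,-0.002],
    [0.0015,0.12,-0.002],
    [0.0015,0.132,-0.002],
    [0.0015,0.132,-0.002],
    [0.0015,0.132,-0.002],
    [0.0015,0.132,-0.002],
    [0.0015,0.132,-0.002],
    [0.0015,0.132,-0.002],
    [0.0015,0.132,-0.002],
  ],
  turn=[-1,-1,-1,-1,-1,-1,-1,-1,-1,-1],
  fingers=[0.05,0.05,0.05,0.05,0.05,0.0,0.0,0.0,0.0,0.0],
  force=40,
)

```text
t: 34.8
ee_pos: [639.3, 237.7, 54.3]
tcp_rot: [-0.352, 0.354, 0.613, -0.612]
ft_force: [-0.9, 0.3, 5.5]
gripper_width: 5.3
```

```bash
python3 -c "
from mv import *
gorack(-111,-80,200,180)
"
```

```text
world [ 433.5 -104.6  200. ]
t 34.8 pos [639.3 237.7  54.3] yaw 120.12 F [-0.9  0.3  5.5] w 5.3
linear [-0.193  -0.1464  0.3494] turn 23.9
```

```bash
python3 -c "
from mv import *
gorack(-110,85,150,180)
"
```

```text
world [597.6 -87.7 150. ]
t 34.8 pos [639.3 237.7  54.3] yaw 120.12 F [-0.9  0.3  5.5] w 5.3
linear [-0.2607 -0.096   0.1991] turn 23.9
```

arm_command(
  linear=[
    [0,-0.04,0],
    [-0.01,-0.08,0.01],
    [-0.05,-0.1,0.04],
    [-0.09,-0.1,0.07],
    [-0.13,-0.1,0.1],
    [-0.17,-0.1,0.13],
    [-0.21,-0.1,0.16],
    [-0.25,-0.1,0.19],
    [-0.261,-0.097,0.199],
    [-0.261,-0.097,0.199],
    [-0.261,-0.097,0.199],
    [-0.261,-0.097,0.199],
  ],
  turn=[0,0,5,10,15,20,24,24,24,24,24,24],
  fingers=[0,0,0,0,0,0,0,0,0,0,0,0],
)

```text
t: 36.3
ee_pos: [597.4, -86.8, 149.9]
tcp_rot: [-0.472, 0.472, 0.526, -0.526]
ft_force: [0.8, -0.5, -0.8]
gripper_width: 5.1
```

```bash
python3 -c "
from mv import *
s=sense();print(torack(s['ee_pos']),s['ft_force'],s['gripper_width'])
f,c=snap('wrist','w27');L=seg((-110,-190,55),(-110,190,55))+seg((-75,-190,60),(-75,190,60));crop(f,0,0,512,384,'w27',proj(c,W(p,L)))
gorack(-110,85,73.5,180)
f,c=snap('scene','s27');crop(f,150,130,250,230,'s27',proj(c,W(p,[(-110,85,z) for z in (131,115.7,91,55)])))
"
```

```text
[[-110.95808615   84.88403829  149.87259398]] [ 0.76543585 -0.51783054 -0.76624523] 5.099220120839616
world [597.6 -87.7  73.5]
t 36.35 pos [597.4 -86.9 149.9] yaw 96.21 F [0.1 0.4 0.1] w 5.5
linear [-0.0008  0.0764 -0.0001] turn -0.0
```

View pics/w27.png

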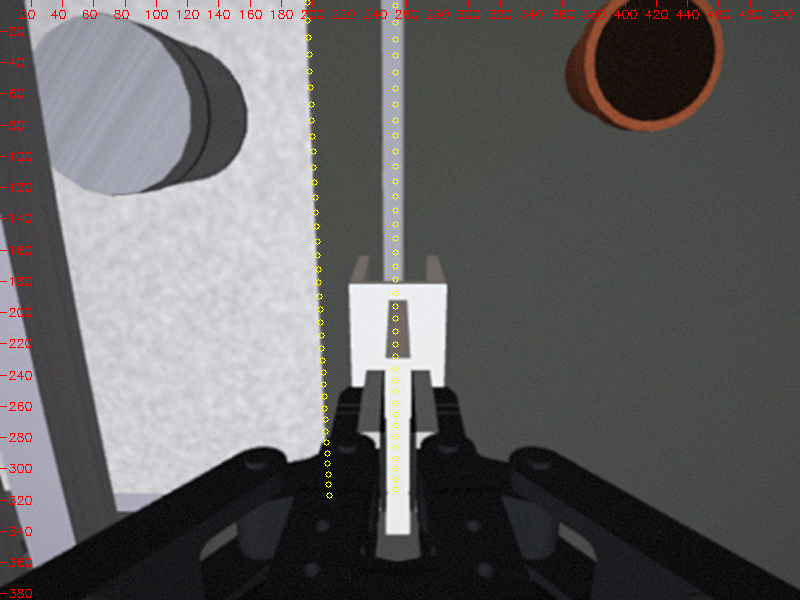

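View pics/s27.png

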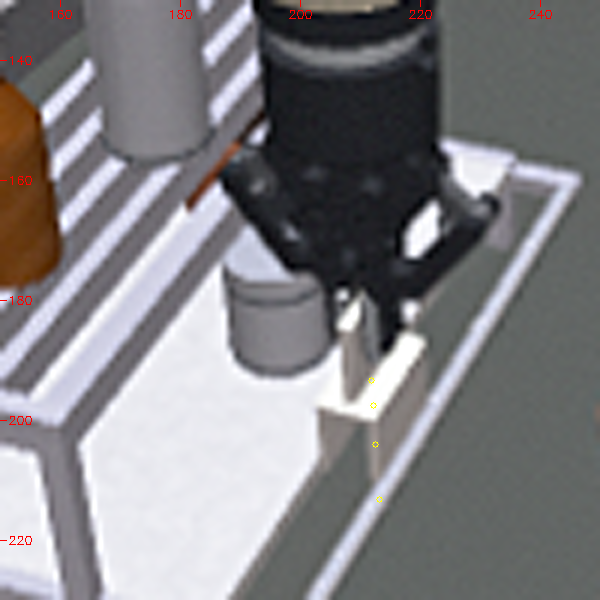

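arm_command(
  linear=[
    [-0.001,0.02,0],
    [-0.001,0.045,0],
    [-0.001,0.06,0],
    [-0.001,0.068,0],
    [-0.001,0.072,0],
    [-0.001,0.074,0],
    [-0.001,0.076,0],
    [-0.001,0.076,0],
  ],
  turn=[0,0,0,0,0,0,0,0],
  fingers=[0,0,0,0,0,0,0,0],
)

```text
t: 37.4
ee_pos: [597.5, -89.1, 74.0]
tcp_rot: [-0.472, 0.473, 0.526, -0.526]
ft_force: [-0.9, -0.6, -0.8]
gripper_width: 5.2
```

```bash
python3 -c "
from mv import *
s=sense();print(torack(s['ee_pos']),s['ft_force'],s['gripper_width'])
f,c=snap('scene','s28');crop(f,160,150,250,240,'s28')
"
```

```text
[[-108.58516965   84.67392229   74.02839426]] [-0.85835053 -0.58147546 -0.82505383] 5.208210064952107
```

View pics/s28.png

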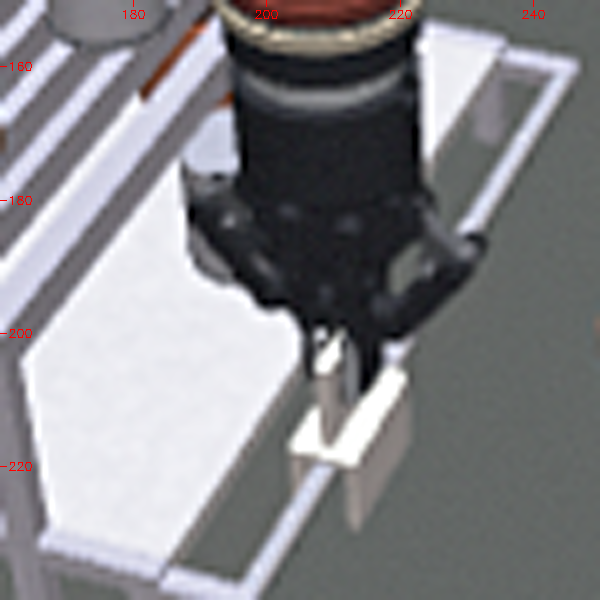

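arm_command(
  linear=[
    [0.001,0.001,0],
    [0.001,0.002,0],
    [0.001,0.002,0],
  ],
  turn=[0,0,0],
  fingers=[0,0,0],
)

```text
t: 37.83
ee_pos: [597.5, -88.3, 73.1]
tcp_rot: [-0.472, 0.473, 0.526, -0.526]
ft_force: [-3.5, -0.5, 7.9]
gripper_width: 5.4
```

arm_command(
  linear=[
    [0,-0.001,0],
    [0,-0.001,0],
    [0,-0.001,0],
    [0,-0.001,0],
    [0,-0.03,0],
    [0,-0.08,0],
    [0,-0.13,0],
    [0.04,-0.16,0],
    [0.08,-0.16,0],
  ],
  turn=[0,0,0,0,0,0,0,0,0],
  fingers=[0.012,0.025,0.035,0.04,0.04,0.04,0.04,0.04,0.04],
)

```text
t: 38.95
ee_pos: [589.9, -8.3, 235.1]
tcp_rot: [-0.471, 0.474, 0.527, -0.525]
ft_force: [-0.0, -0.2, -0.4]
gripper_width: 40.1
```

```bash
python3 -c "
from mv import *
s=sense();print(s['t'],torack(s['ee_pos']),s['ft_force'],s['gripper_width'])
f,c=snap('scene','s30');crop(f,110,60,290,240,'s30')
f,c=snap('side','d30');crop(f,150,80,450,320,'d30')
f,c=snap('wrist','w30');crop(f,0,0,512,384,'w30')
"
```

```text
38.95 [[-189.78887717   85.91629703  235.07319884]] [-0.03504437 -0.22177198 -0.43548682] 40.128998025063154
```

View pics/s30.png

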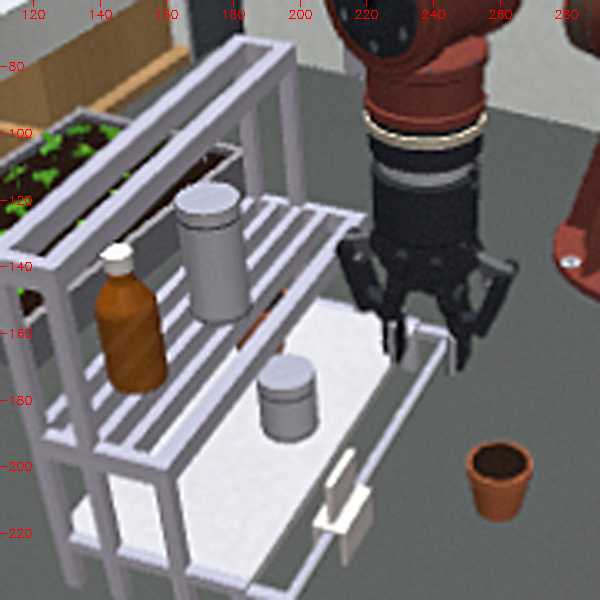

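View pics/d30.png

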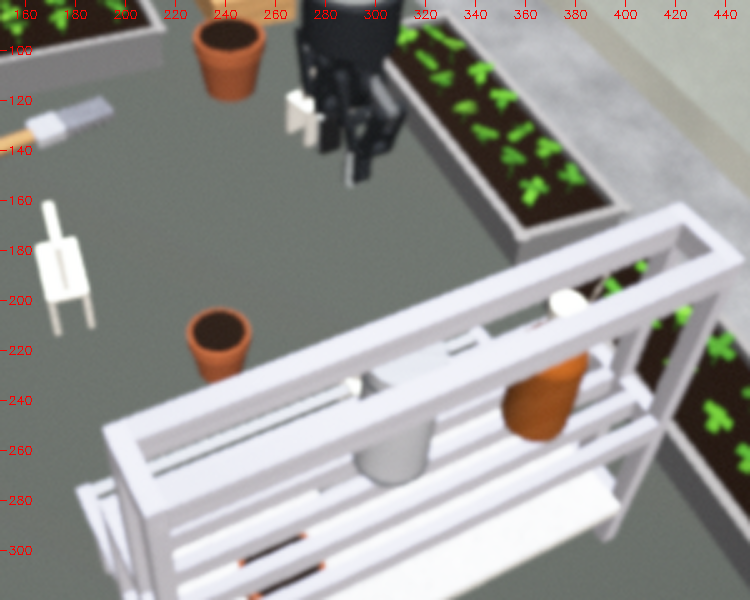

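View pics/w30.png

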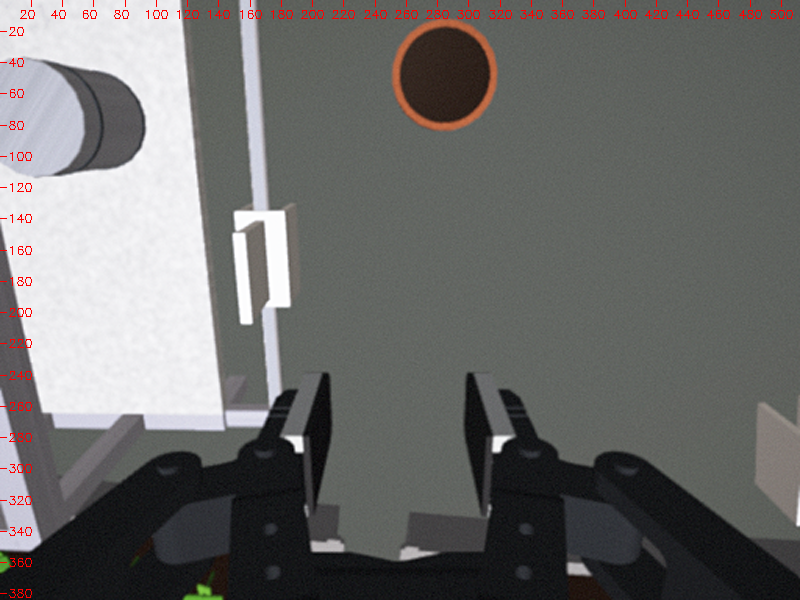

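```bash
python3 -c "
from cell import finish_job
print(finish_job())"
```

```text
the job is handed in; nothing more can be done
None
```

The job is handed in at about 39 s of the 62 s. Everything was placed, but the "upright all the while" rule was broken once, with the tall canister.

- **Squat canister:** I set it on the front of the lower board and pushed it back with the fingers. It stands upright at rack x about -22 mm, the marked point.
- **Tall canister:** it stands upright on the upper tier at rack x about 39–40 mm, aiming for 43. Roughly 40% of it is under the roof slats.
    - **Tilt:** my first push tipped it by roughly 20°, and it settled upright when I backed off. A second low push leaned it a degree or two while it slid.
    - **Contact with the rack:** while I regripped it from above, the gripper touched the rack. The most I read was about 15 N upward and 14 N sideways, within the 40 N limit.
- **Marker:** I chose the 60 × 30 mm one by measurement. It hangs astride the front rail with its tab up, at rack y about +85 mm and well away from the ends.

In the last pictures, the shelf pot, bottle and front pot looked to be where they started, though I did not re-measure them. The gripper was clear of everything. Nothing fell, and no reading came near the force limits.

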